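Pack up a printing jig and set its clearance sleeve

TASK

Set up the packing jig: flip its cam lever to free the fence, draw the fence well back, and lower every packing plate lying on the worktop over the two register pins so that they lie stacked flush. Then slide the fence up until it touches the plates and flip the cam lever fully over to lock it. Turn the scale sleeve until the number at the index mark equals the number of plates on the pins, and leave everything else where it stands.

Things in the scene. Friction and masses are not known exactly. Their poses are not given: they have to be found in the camera images.
- seat (a point): Centre of the top of the fixed jig's plinth (110 x 50 mm, 32 mm above the worktop), midway between its two register pins; x runs along the pins and the slide towards the sleeve (at x = 112 mm), z up. Pins: 10 mm thick, 47 mm tall, pointed, at x = -35 and 35 mm. Jig board 390 x 110 x 12 mm. The fence slides at negative x. The plinth is narrower than the plates, so fingers pass beside it.
- plate0_mid (a point): Centre, half-way up, of a loose flat aluminium packing plate 110 x 56 x 12 mm, 0.2 kg; x along its length, z through its thickness. Two 13 mm holes at x = -35 and 35 mm. Two or three plates, all alike, lie flat on the worktop (None when absent); either way round is right. On the pins, the centre of the lowest stands 6 mm above the seat point, each further one 12 mm higher.
- plate1_mid (a point): Centre, half-way up, of a loose flat aluminium packing plate 110 x 56 x 12 mm, 0.2 kg; x along its length, z through its thickness. Two 13 mm holes at x = -35 and 35 mm. Two or three plates, all alike, lie flat on the worktop (None when absent); either way round is right. On the pins, the centre of the lowest stands 6 mm above the seat point, each further one 12 mm higher.
- plate2_mid (a point): Centre, half-way up, of a loose flat aluminium packing plate 110 x 56 x 12 mm, 0.2 kg; x along its length, z through its thickness. Two 13 mm holes at x = -35 and 35 mm. Two or three plates, all alike, lie flat on the worktop (None when absent); either way round is right. On the pins, the centre of the lowest stands 6 mm above the seat point, each further one 12 mm higher.
- fence (a joint): Slide of the fence, m: 0 fully forward (nose over the plinth), grows as it is drawn back (to -x of the seat frame), stop at 0.055. It touches seated plates at about 0.020 (1.5 mm play either way); from 0.035 it is well clear. Moves with about 6 N when free; the locked lever's serrated cam (5 mm pitch, one notch at the touching place) holds it against about 15 N.
- fence_face (a point): Point in the middle of the fence's front face (the face is 50 mm wide and goes from 34 to 56 mm above the worktop), 38 mm above the worktop; moves with the fence.
- fence_grip (a point): Middle of the upright steel grip plate on the fence, to pinch from above: 14 mm thick along the slide, 40 mm across it; its top is 15 mm above this point (105 mm above the worktop), free down to 50 mm above the worktop. 46 mm behind the fence's front face. Moves with the fence; x points forward along the slide, like the seat's.
- cam_lever (a joint): Cam lever on the fence, rad, upright axis, counterclockwise from above positive: 0 = free (handle square to the slide, towards +y of the seat frame), 1.57 = locked (handle along the slide, pointing away from the plates); stops at both. Stays where left; starts locked. Needs about 4 N at the knob near the locked end; locking settles the fence up to 1 mm into a notch.
- lever_pivot (a point): Point on the lever's upright axis at the knob's grip height (86 mm above the worktop); moves with the fence; the knob circles it at 55 mm.
- lever_knob (a point): Grip point of the lever's upright round knob, black, 16 mm in diameter, 50 mm tall, its top 106 mm above the worktop, 20 mm above this point; below it the flat lever arm and its hub (tops 62 and 65 mm above the worktop).
- sleeve (a joint): Detented scale sleeve, in rad, upright axis, clockwise from above is positive. It clicks into place every 30 degrees (0.5236 rad): the number at the index is joint / 0.5236, numbers 0 to 8, stops just beyond both. About 0.1 N m turns it over a click. Starts between 4 and 8.
- sleeve_grip (a point): Middle of the sleeve's knurled steel grip, on its axis, 82 mm above the worktop: upright cylinder 50 mm in diameter, 60 to 102 mm above the worktop. Below it a black skirt, 88 mm in diameter, carries the white numbers 0 to 8; the fixed index is a white line on a grey post beside the skirt, on the +y side of the seat frame.
- pot_c: Bystander: small round ink pot with a white lid, 69 mm across, 50 mm tall, standing; origin at its underside.
- pot_b: Bystander: small round ink pot with a white lid, 68 mm across, 50 mm tall, standing; origin at its underside.
- pot: Bystander: small round ink pot with a white lid, 66 mm across, 50 mm tall, standing; origin at its underside.

How it is judged:
By the outcome, as a careful person would: the job done as asked, in the order asked, and still so for the second after the job is handed in, with the robot touching nothing.
Of plate0, plate1, plate2 only 2 to 3 are there at a start; the rules pass over those that are not, and their reading is None.
At some moment in a run one of plate0, plate1, plate2 may be knocked a few centimetres aside while the robot is not near it.
Once in a run the grip may slacken for a moment while it holds something.
It also fails if it takes over 192 s, if anything falls off the work surface, if the arm or the gripper's body presses on something with over 40 N, if the wrist force passes 120 N, or if a joint passes its speed limit or range.

ROBOT

A 7-joint arm with a two-finger parallel gripper is mounted at the origin on the work surface; the furniture and walls round the work are solid. World frame = base frame: x ahead of the robot, y to its left, z up, the work surface at z = 0. Lengths are in m, angles in rad, forces in N, time in s.
With the tool pointing down it reaches from about 0.4 to 0.85 m from the base axis. Payload 10.4 kg.
Tool frame: the origin (TCP) lies on the centre line of the jaws, within the pads' length; the fingertips stand 14 mm ahead of it and the grasp point (between the pads) lies 5 mm behind it; z points along the fingers, x is the direction in which the jaws open and shut, and the axes are right-handed (so a half turn about z gives the same grasp; the last joint's range is limited). The gripper opens to 85 mm and grips with 20 to 120 N. Pads are 22 mm wide; open, the fingers measure 114 mm over their backs; the gripper's body (76 mm by 85 mm) begins 54 mm behind the grasp point. The pads swing forward as they close: fully open they stand 13 mm farther back than shut.
Start: joints at [1.261, 0.332, -0.065, 1.46, 0.022, 1.35, -0.088], TCP at [0.177, -0.599, 0.245] pointing down, gripper open.
Joint ranges: [-2.6, 2.6], [-0.5, 2.12], [-1.47, 1.34], [0.16, 2.42], [-1.27, 4.41], [0.06, 2.06], [-2.6, 2.6]. Speed limits (rad/s): [2.22, 2.22, 2.79, 2.79, 3.14, 3.14, 3.14].

INTERFACE

Orientations are given as a unit quaternion [w, x, y, z].
In Python, from bench import arm, get_image, nets gives the robot as it stands.
- The arm moves only by the tool play_rows, never from a script. Its arguments are lists of equal length, an entry for each row: "linear": the shift along the tool's x, y, z in cm, a list of three; "twist": the turn, a rotation vector about the tool's x, y, z in rad, a list of three; "claw": the opening in per cent of the stroke, from 0 (shut) to 100 (fully open). In form: {"linear": [[tx, ty, tz], ...], "twist": [[rx, ry, rz], ...], "claw": [claw, ...]}. A call has 1 to 12 rows; each row is the pose to reach, as a shift and turn from the pose commanded when the call began, along the tool's axes at that moment; what a row does not reach only later rows make up. A row lasts 1/12 s, in which the tool goes at most 41.7 mm and 7.16 degrees, less where a joint would pass 70% of its speed; a pose out of reach is approached as far as the arm can. A call with a gripper value outside its range is refused whole. The fingers move at their own pace and stop on an object; "squeeze" is the grip in N (left out, the last holds). Time passes only in rows, so rows that repeat a pose let the fingers close. It gives the time, the measured TCP pose, the force and the opening at its end, in the units of the state.
- arm.get_state(): the state, without advancing time (a new reading comes with each control period).
- get_image(name): name is "scene" or "top" or "wrist"; returns a dict with "pixels" (420x560x3 uint8, red, green, blue), "vfov" (degrees; the focal length in pixels is half the picture's height over the tangent of half this angle, whatever the lens; pixels are square), "cx", "cy" (the principal point, pixels), "dist_coeffs" ([k1, k2, p1, p2, k3] as OpenCV has them; the pictures are not rectified), "eye" and "orientation" of the camera in the world. Camera axes: x right, y up, looking along -z (the intrinsics and any distortion apply to the point x, -y, -z); pixel columns grow to the right and rows downward; lengths in m; the calibration is good to about 2 mm. A picture is of the moment at which its call begins. There is no depth.
- arm.finish_job(): hands the job in, once; it reports no verdict.
Trained networks look in a picture, given as the dict that the camera call returned (one of the last four; its "shot" number tells which), for a name from the list of things; names that differ only in an ending like _2 or _b are one class to them, and where a whole thing is asked for, a point or a joint stands for the part that bears it (a point fixed in the world has none). Each returns a list of dicts, best first, with "score" (0 to 1); they miss things now and then, are a little off and sometimes report something else, mostly with a low value. They report only what shows in the picture. A call takes as long as a camera call.
- nets.cut_out(picture, thing): "pixels" (420x560 bool, what is visible of it) and "bbox" ([left, top, right, bottom] in pixels, round what is visible of it).
- nets.landmark_of(picture, thing): "point" ([column, row] in pixels: a listed point, or the origin of a listed thing).
The state is a dict: "t": time; "q": joint angles; "joint_velocities": joint speeds; "joint_efforts": joint torques, N m; "eef_pos": TCP position; "eef_rot": TCP orientation; "wrist_force": force on the tool from outside, world axes, zero at the start; "ft_torque": the same for the moment, N m; "opening": finger opening in m.
Only numpy, scipy, OpenCV 4.12 (cv2) and the standard library are available. Lean on these libraries where they do the work, as an engineer would, in place of code of your own. Each camera call takes 0.05 s, during which the arm holds its last target.

## Working session

There is one attempt and no reset: what is moved stays moved. The work goes in short steps, Python scripts to look and compute and a tool call to move; the robot and the scene stay as the last step left them, time stands still between calls to the robot, and variables do not carry over. Pictures are saved under pics/ and viewed, and the job is handed in when it is done.

Besides the shell and the picture viewer there is one more tool, called after ">>>" as a command line: name --argument value ..., lists and objects as JSON in quotes. play_rows: Moves the arm, as the interface text tells. Its arguments: {"type":"object","properties":{"linear":{"type":"array","items":{"type":"array","items":{"type":"number"}}},"twist":{"type":"array","items":{"type":"array","items":{"type":"number"}}},"claw":{"type":"array","items":{"type":"number"}},"squeeze":{"type":"number"}},"required":["linear","twist","claw"]}

```bash
ls; mkdir -p pics
cat > h.py <<'E'
import numpy as np, cv2
from bench import arm, get_image, nets
from scipy.spatial.transform import Rotation as R
def Rq(q): return R.from_quat([q[1],q[2],q[3],q[0]]).as_matrix()
def K(im):
    f=im["pixels"].shape[0]/2/np.tan(np.radians(im["vfov"])/2)
    return np.array([[f,0,im["cx"]],[0,f,im["cy"]],[0,0,1.]])
def ray(im,p):
    u=cv2.undistortPoints(np.array([[p]],float),K(im),np.array(im["dist_coeffs"],float))[0,0]
    d=Rq(im["orientation"])@np.array([u[0],-u[1],-1.]); return np.array(im["eye"]),d
def at_z(im,p,z):
    o,d=ray(im,p); return o+d*(z-o[2])/d[2]
def proj(im,P):
    P=np.atleast_2d(P).astype(float)
    c=(P-np.array(im["eye"]))@Rq(im["orientation"]); c=c*[1,-1,-1]
    return cv2.projectPoints(c,np.zeros(3),np.zeros(3),K(im),np.array(im["dist_coeffs"],float))[0][:,0]
def save(im,n,scale=1):
    a=cv2.cvtColor(im["pixels"],cv2.COLOR_RGB2BGR)
    cv2.imwrite("pics/"+n,a)
E
python3 - <<'E'
from h import *
for n in ["scene","top","wrist"]:
    im=get_image(n); save(im,n+"0.png"); print(n,im["eye"],im["orientation"],im["vfov"],im["dist_coeffs"])
s=arm.get_state(); print({k:np.round(v,3) for k,v in s.items()})
E
```

```text
pics
scene [-0.3171015   0.76178625  0.89532601] [-0.38640274 -0.19179011  0.41325721  0.80195259] 51.05704223146029 [0.02782199 0.         0.         0.         0.        ]
top [0.31976971 0.01173859 1.39936408] [-0.69561448 -0.06731186  0.05583744  0.71307208] 51.32139684611625 [-0.06921823  0.          0.          0.          0.        ]
wrist [ 0.2425611  -0.5806258   0.37286682] [ 0.79381218 -0.1078666   0.08157398 -0.59293567] 58.45631971319112 [-0.10349333  0.          0.          0.          0.        ]
{'t': np.float64(0.15), 'q': array([ 1.261,  0.333, -0.065,  1.461,  0.022,  1.35 , -0.088]), 'joint_velocities': array([ 0.   , -0.002, -0.   , -0.003,  0.001, -0.001,  0.   ]), 'joint_efforts': array([ 1.0000e-03, -6.2582e+01,  4.9000e-02, -3.9185e+01,  1.6000e-02,
        8.0000e-03, -0.0000e+00]), 'eef_pos': array([ 0.177, -0.599,  0.245]), 'eef_rot': array([-0.   ,  0.801, -0.599, -0.   ]), 'wrist_force': array([ 0.065, -0.358,  0.958]), 'ft_torque': array([-0.001,  0.017, -0.038]), 'opening': np.float64(0.085)}
```

View pics/scene0.png

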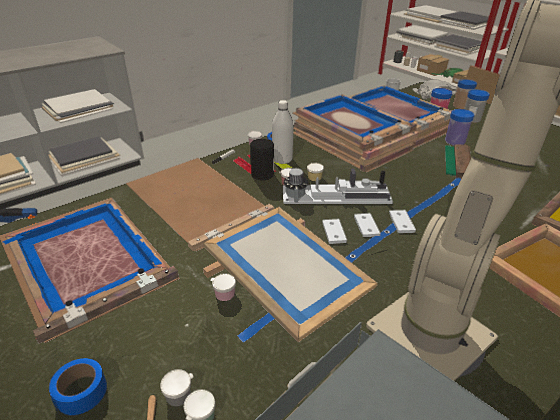

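View pics/top0.png

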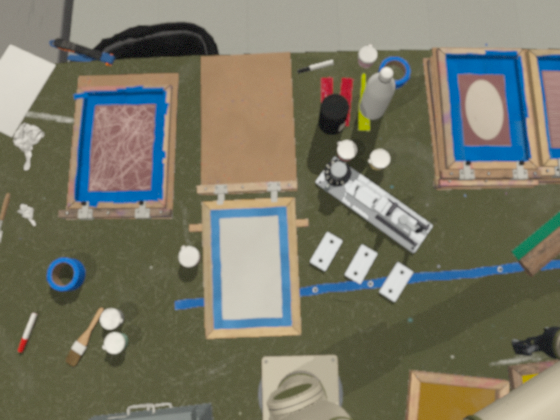

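View pics/wrist0.png

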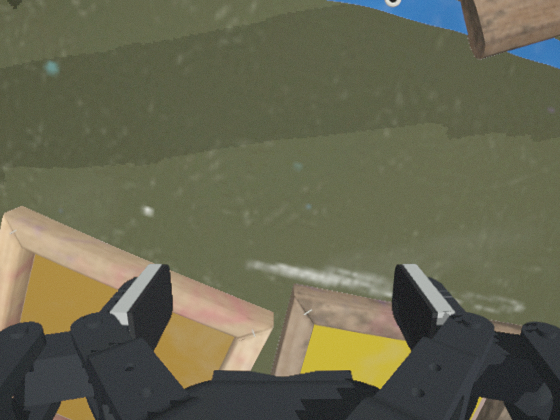

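Three white plates lie in the top view near (325,252), (361,264) and (396,282). The jig runs from (335,175) to (415,235), with the sleeve at the left and the fence at the right. Next I measure.

Run:
```python
from h import *
zs=dict(seat=.032,plate0_mid=.006,plate1_mid=.006,plate2_mid=.006,fence_face=.038,fence_grip=.090,lever_pivot=.086,lever_knob=.086,sleeve_grip=.082)
for n in ["top","scene"]:
    im=get_image(n)
    for k,z in zs.items():
        for d in nets.landmark_of(im,k)[:4]:
            print(n,k,round(d["score"],2),np.round(d["point"],1),np.round(at_z(im,d["point"],z),4))
    for k in ["plate0_mid"]:
        for d in nets.cut_out(im,k)[:4]:
            m=d["pixels"].astype(np.uint8)
            c=max(cv2.findContours(m,0,2)[0],key=cv2.contourArea)
            P=np.array([at_z(im,p[0],.012)[:2] for p in c],np.float32)
            r=cv2.minAreaRect(P); print(n,"mask",round(d["score"],2),d["bbox"],r)
```

```text
top seat 0.58 [364.1 196.7] [ 0.6049 -0.2206  0.032 ]
top plate0_mid 0.71 [359.5 265.1] [ 0.3895 -0.1986  0.006 ]
top plate1_mid 0.92 [327.9 248.7] [ 0.4442 -0.1005  0.006 ]
top plate2_mid 0.87 [395.5 284.4] [ 0.3258 -0.3092  0.006 ]
top plate2_mid 0.73 [404.8 220. ] [ 0.5301 -0.3524  0.006 ]
top fence_face 0.77 [377.5 204.8] [ 0.5763 -0.2606  0.038 ]
top fence_grip 0.74 [392.2 209.5] [ 0.5508 -0.2942  0.09  ]
top lever_pivot 0.58 [401.4 220.4] [ 0.5171 -0.321   0.086 ]
top lever_knob 0.69 [418.7 230.2] [ 0.4857 -0.3718  0.086 ]
top lever_knob 0.44 [358.2 265.4] [ 0.3847 -0.1826  0.086 ]
top lever_knob 0.36 [392.3 210.8] [ 0.5475 -0.2952  0.086 ]
top sleeve_grip 0.68 [338.9 169.9] [ 0.6817 -0.1384  0.082 ]
top mask 0.89 [346.3, 247.8, 377.0, 284.9] ((0.39218759536743164, -0.20091348886489868), (0.0574788860976696, 0.11191777884960175), 57.94203186035156)
scene seat 0.94 [325.7 187.3] [ 0.6121 -0.2247  0.032 ]
scene plate0_mid 0.62 [363.2 223.4] [ 0.4029 -0.1985  0.006 ]
scene plate1_mid 0.61 [382.7 174. ] [ 0.5722 -0.4979  0.006 ]
scene plate1_mid 0.41 [364.1 177.7] [ 0.5983 -0.4195  0.006 ]
scene plate2_mid 0.67 [402.4 221.2] [ 0.3301 -0.3114  0.006 ]
scene fence_face 0.93 [339.6 186.6] [ 0.5781 -0.2608  0.038 ]
scene fence_grip 0.84 [351.5 175.2] [ 0.5506 -0.2854  0.09  ]
scene lever_pivot 0.75 [367.2 176.4] [ 0.5152 -0.3285  0.086 ]
scene lever_pivot 0.74 [315.3 174.6] [ 0.6369 -0.1918  0.086 ]
scene lever_pivot 0.24 [333.2 233.7] [ 0.3587 -0.0052  0.086 ]
scene lever_knob 0.7 [382.6 173.9] [ 0.4929 -0.3849  0.086 ]
scene mask 0.63 [356.5, 213.3, 380.3, 239.0] ((0.38690608739852905, -0.1940041184425354), (0.06467848271131516, 0.12427376955747604), 56.7955436706543)
```

Run:
```python
import cv2
a=cv2.imread("pics/top0.png")[130:320,280:450]; cv2.imwrite("pics/topz.png",cv2.resize(a,None,fx=3.1,fy=3.1,interpolation=cv2.INTER_CUBIC))
a=cv2.imread("pics/scene0.png")[150:260,260:430]; cv2.imwrite("pics/scz.png",cv2.resize(a,None,fx=4.5,fy=4.5,interpolation=cv2.INTER_CUBIC))
```

```text
(no output)
```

View pics/topz.png

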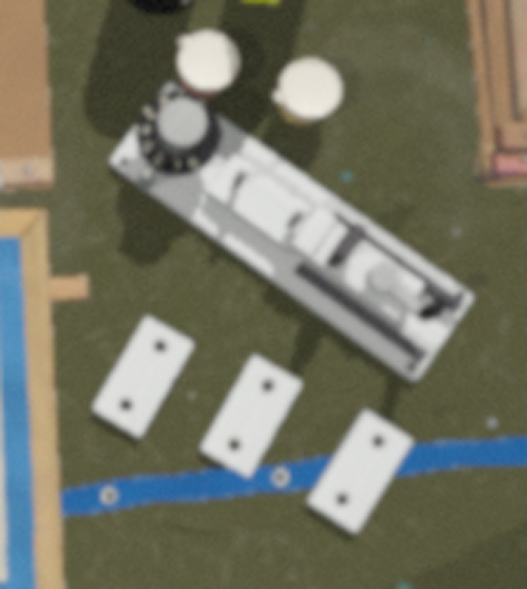

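View pics/scz.png

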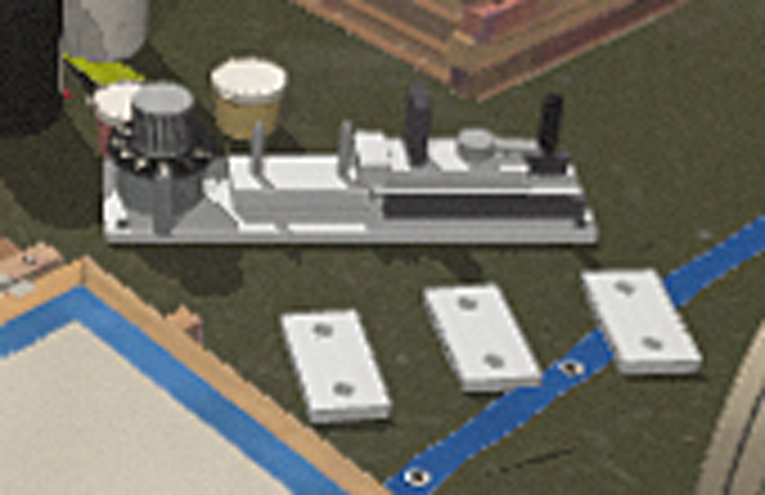

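```bash
cat >> h.py <<'E'
def go(x,y,z,head=None):
    """shift (cm) in tool axes and twist about tool z, from measured pose; tool assumed to end vertical"""
    s=arm.get_state(); M=Rq(s["eef_rot"]); p=np.array(s["eef_pos"])
    d=M.T@(np.array([x,y,z])-p)*100
    h0=np.arctan2(M[1,0],M[0,0])
    if head is None: head=np.degrees(h0)
    h=np.radians(head); X=np.array([np.cos(h),np.sin(h),0]);Z=np.array([0,0,-1.]);Y=np.cross(Z,X)
    T=np.column_stack([X,Y,Z]); tw=R.from_matrix(M.T@T).as_rotvec()
    print("lin",np.round(d,2),"twist",np.round(tw,3),"rows lin>=%.1f rot>=%.1f"%(np.linalg.norm(d)/4.17,np.degrees(np.linalg.norm(tw))/7.16),"head0 %.1f"%np.degrees(h0))
E
python3 -c "
from h import *
go(.56,-.29,.30,-40)"
```

```text
lin [-18.85 -45.51  -5.47] twist [ 0.    -0.    -0.586] rows lin>=11.9 rot>=4.7 head0 -73.6
```

>>> play_rows --linear '[[-18.8,-45.5,-5.5],[-18.8,-45.5,-5.5],[-18.8,-45.5,-5.5],[-18.8,-45.5,-5.5],[-18.8,-45.5,-5.5],[-18.8,-45.5,-5.5],[-18.8,-45.5,-5.5],[-18.8,-45.5,-5.5],[-18.8,-45.5,-5.5],[-18.8,-45.5,-5.5],[-18.8,-45.5,-5.5],[-18.8,-45.5,-5.5]]' --twist '[[0,0,-0.586],[0,0,-0.586],[0,0,-0.586],[0,0,-0.586],[0,0,-0.586],[0,0,-0.586],[0,0,-0.586],[0,0,-0.586],[0,0,-0.586],[0,0,-0.586],[0,0,-0.586],[0,0,-0.586]]' --claw '[100,100,100,100,100,100,100,100,100,100,100,100]'

```text
t: 2.25
eef_pos: [0.5618, -0.2882, 0.3008]
eef_rot: [-0.0, 0.94, -0.342, 0.0]
wrist_force: [0.4, -0.2, 0.5]
opening: 0.0853
```

Run:
```python
from h import *
s=arm.get_state();print(s["t"],s["eef_pos"],s["q"])
go(.56,-.29,.30,-40)
im=get_image("wrist"); save(im,"w1.png"); print(im["eye"])
zs=dict(seat=.032,fence_face=.038,fence_grip=.090,lever_pivot=.086,lever_knob=.086,sleeve_grip=.082)
for k,z in zs.items():
    for d in nets.landmark_of(im,k)[:3]:
        print(k,round(d["score"],2),np.round(d["point"],1),np.round(at_z(im,d["point"],z),4))
```

```text
2.25 [ 0.56183412 -0.28822407  0.30080819] [ 0.70609356  0.35429049 -0.40708948  1.33782464  0.13811722  1.47656146
 -0.3883066 ]
lin [-0.03  0.25  0.08] twist [-0.001 -0.001  0.001] rows lin>=0.1 rot>=0.0 head0 -39.9
[ 0.60607072 -0.23680563  0.4291371 ]
seat 0.68 [279.9  94.4] [ 0.6102 -0.2287  0.032 ]
fence_face 0.87 [280.7 134.6] [ 0.5849 -0.2602  0.038 ]
fence_grip 0.9 [275.7 188.7] [ 0.5523 -0.2921  0.09  ]
fence_grip 0.47 [285.9 234.7] [ 0.5307 -0.3329  0.09  ]
lever_pivot 0.61 [281.8 235.3] [ 0.5264 -0.332   0.086 ]
lever_knob 0.6 [278.  289.9] [ 0.4855 -0.3747  0.086 ]
```

View pics/w1.png

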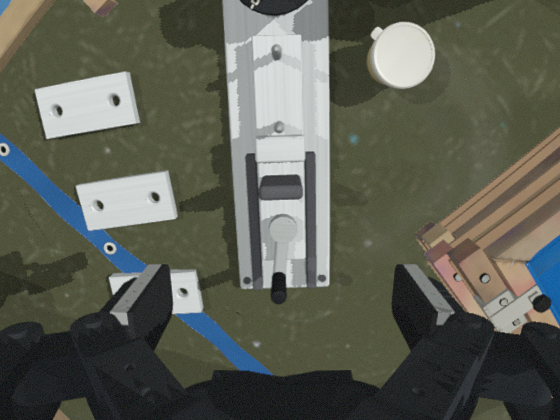

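Run:
```python
from h import *
import cv2
im=get_image("wrist"); 
a=cv2.cvtColor(im["pixels"],cv2.COLOR_RGB2BGR)[0:310,200:360]; cv2.imwrite("pics/w1z.png",cv2.resize(a,None,fx=1.93,fy=1.93,interpolation=cv2.INTER_CUBIC))
a=cv2.cvtColor(im["pixels"],cv2.COLOR_RGB2BGR)[160:310,210:350]; cv2.imwrite("pics/w1zz.png",cv2.resize(a,None,fx=4,fy=4,interpolation=cv2.INTER_CUBIC))
for p,z,n in [((277,50),.079,"pinfar"),((279,127),.079,"pinnear"),((240,289),.012,"cornerL"),((330,286),.012,"cornerR"),((278,294),.106,"knobtop"),((280,182),.105,"griptop")]:
    print(n,np.round(at_z(im,p,z),4))
```

```text
pinfar [ 0.6295 -0.2028  0.079 ]
pinnear [ 0.5874 -0.2554  0.079 ]
cornerL [ 0.4209 -0.3769  0.012 ]
cornerR [ 0.5085 -0.4453  0.012 ]
knobtop [ 0.4865 -0.3735  0.106 ]
griptop [ 0.5585 -0.2913  0.105 ]
```

View pics/w1zz.png

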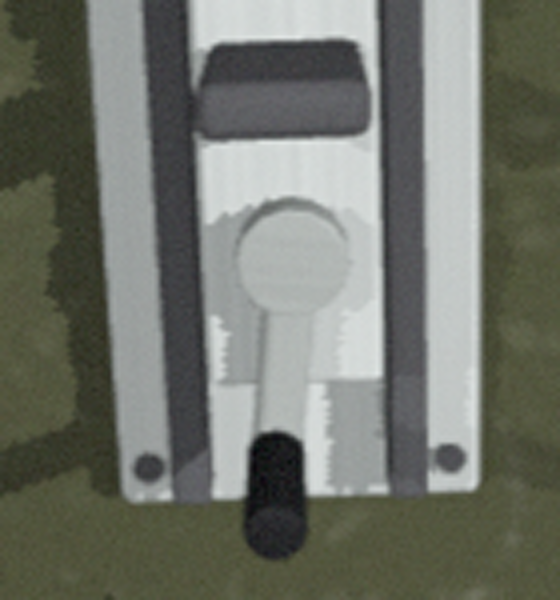

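View pics/w1z.png

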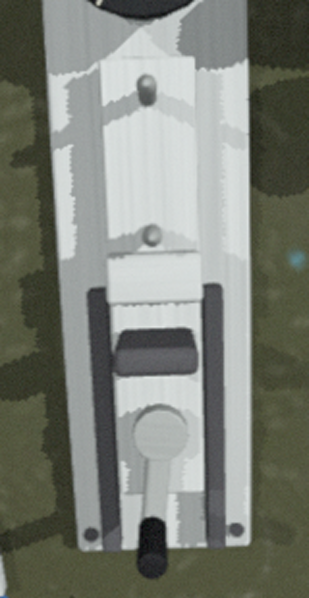

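```bash
python3 -c "
from h import *
go(.4865,-.3735,.15,-39.5)
go(.4865,-.3735,.083,-39.5)"
```

```text
lin [-0.29 10.9  15.04] twist [ 0.001 -0.    -0.011] rows lin>=4.5 rot>=0.1 head0 -40.1
lin [-0.3  10.89 21.74] twist [ 0.001 -0.    -0.011] rows lin>=5.8 rot>=0.1 head0 -40.1
```

>>> play_rows --linear '[[-0.3,10.9,12],[-0.3,10.9,12],[-0.3,10.9,12],[-0.3,10.9,12],[-0.3,10.9,12],[-0.3,10.9,15],[-0.3,10.9,17],[-0.3,10.9,19],[-0.3,10.9,21],[-0.3,10.9,21.7],[-0.3,10.9,21.7],[-0.3,10.9,21.7]]' --twist '[[0,0,-0.01],[0,0,-0.01],[0,0,-0.01],[0,0,-0.01],[0,0,-0.01],[0,0,-0.01],[0,0,-0.01],[0,0,-0.01],[0,0,-0.01],[0,0,-0.01],[0,0,-0.01],[0,0,-0.01]]' --claw '[60,60,60,60,60,60,60,60,60,60,60,60]' --squeeze 30

```text
t: 3.65
eef_pos: [0.4876, -0.3726, 0.0841]
eef_rot: [0.0, 0.941, -0.338, 0.0]
wrist_force: [-0.4, -0.3, 0.3]
opening: 0.0514
```

Run:
```python
from h import *
im=get_image("wrist"); save(im,"w2.png")
print(arm.get_state()["eef_pos"], arm.get_state()["wrist_force"])
```

```text
[ 0.48812018 -0.37271589  0.0847202 ] [-0.66060157 -0.55488197  0.28169028]
```

View pics/w2.png

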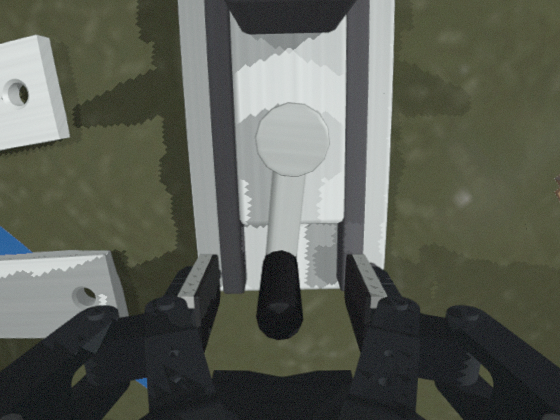

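>>> play_rows --linear '[[0,0,0],[0,0,0],[0,0,0],[0,0,0],[0,0,0],[0,0,0],[0,0,0],[0,0,0]]' --twist '[[0,0,0],[0,0,0],[0,0,0],[0,0,0],[0,0,0],[0,0,0],[0,0,0],[0,0,0]]' --claw '[0,0,0,0,0,0,0,0]' --squeeze 40

```text
t: 4.37
eef_pos: [0.4879, -0.3723, 0.0841]
eef_rot: [0.0, 0.941, -0.337, 0.0]
wrist_force: [-1.6, 1.1, 5.8]
opening: 0.0147
```

Run:
```python
from h import *
im=get_image("wrist"); save(im,"w3.png")
s=arm.get_state(); print(s["eef_pos"],s["wrist_force"],s["opening"])
print(proj(im,[s["eef_pos"],[.522,-.3306,.065]]))
# lever angle about pivot estimates
for d in nets.landmark_of(im,"lever_pivot")[:2]: print(d["score"],d["point"],at_z(im,d["point"],.086))
print("hub", at_z(im,(292,139),.065))
```

```text
[ 0.48792677 -0.37229219  0.08413636] [-1.78754759  1.04106465  7.28677676] 0.014893074899119433
[[279.3993973  288.31151185]
 [279.12453961 139.89039894]]
0.64 [292.0, 146.4] [ 0.5253398  -0.33356344  0.086     ]
hub [ 0.52609568 -0.33351429  0.065     ]
```

View pics/w3.png

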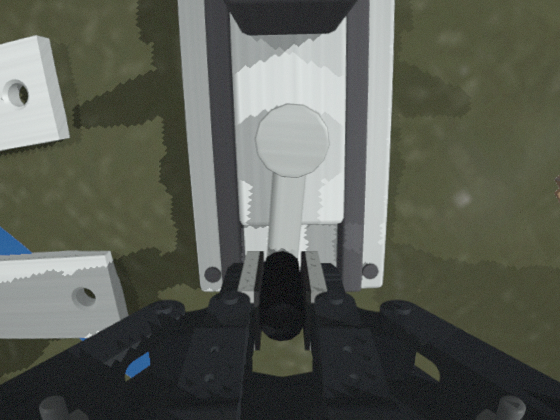

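Run:
```python
from h import *
s=arm.get_state(); M=Rq(s["eef_rot"]); p=np.array(s["eef_pos"])
P=np.array([.526,-.3335]); a0=np.degrees(np.arctan2(*(p[:2]-P)[::-1]))%360; r=.0548
print(a0)
for i in range(1,17):
    k=i/15; a=np.radians(a0+(140-a0)*min(k,1)); q=np.r_[P+r*np.array([np.cos(a),np.sin(a)]),p[2]]
    print(np.round(M.T@(q-p)*100,1).tolist(), round(np.radians(a0)-a,2))
```

```text
225.55821829460547
[-0.5, -0.0, -0.0] 0.1
[-1.1, -0.2, -0.0] 0.2
[-1.6, -0.3, -0.0] 0.3
[-2.1, -0.6, -0.0] 0.4
[-2.6, -0.9, -0.0] 0.5
[-3.0, -1.2, -0.0] 0.6
[-3.4, -1.5, -0.0] 0.7
[-3.8, -1.9, -0.0] 0.8
[-4.1, -2.4, -0.0] 0.9
[-4.4, -2.8, -0.0] 1.0
[-4.6, -3.3, -0.0] 1.1
[-4.8, -3.9, -0.0] 1.19
[-4.9, -4.4, -0.0] 1.29
[-5.0, -4.9, -0.0] 1.39
[-5.0, -5.5, -0.0] 1.49
[-5.0, -5.5, -0.0] 1.49
```

>>> play_rows --linear '[[-0.5,0,0],[-1.1,-0.2,0],[-1.6,-0.3,0],[-2.1,-0.6,0],[-2.6,-0.9,0],[-3.0,-1.2,0],[-3.4,-1.5,0],[-3.8,-1.9,0],[-4.1,-2.4,0],[-4.4,-2.8,0],[-4.6,-3.3,0],[-4.8,-3.9,0]]' --twist '[[0,0,0.1],[0,0,0.2],[0,0,0.3],[0,0,0.4],[0,0,0.5],[0,0,0.6],[0,0,0.7],[0,0,0.8],[0,0,0.9],[0,0,1.0],[0,0,1.1],[0,0,1.19]]' --claw '[0,0,0,0,0,0,0,0,0,0,0,0]'

```text
t: 5.47
eef_pos: [0.4749, -0.3131, 0.0842]
eef_rot: [-0.001, -0.588, 0.809, -0.001]
wrist_force: [-2.1, -5.6, 5.0]
opening: 0.0148
```

Run:
```python
from h import *
s=arm.get_state(); print(s["eef_pos"],s["wrist_force"],s["opening"])
M=Rq(s["eef_rot"]); p=np.array(s["eef_pos"])
P=np.array([.526,-.3335]);print(np.degrees(np.arctan2(*(p[:2]-P)[::-1])),np.linalg.norm(p[:2]-P))
for a in [153,147,141.3,139]:
    A=np.radians(a);q=np.r_[P+.0548*np.array([np.cos(A),np.sin(A)]),p[2]];print(np.round(M.T@(q-p)*100,2))
```

```text
[ 0.47494807 -0.31312429  0.08419216] [-2.14644784 -5.55353486  4.95439095] 0.014774473750176233
158.24219761444434 0.05496789238542828
[-0.5  -0.07 -0.  ]
[-1.06 -0.19 -0.  ]
[-1.58 -0.36 -0.  ]
[-1.78 -0.44 -0.  ]
```

>>> play_rows --linear '[[-0.5,-0.1,0],[-1.05,-0.2,0],[-1.6,-0.4,0],[-1.8,-0.45,0],[-1.8,-0.45,0],[-1.8,-0.45,0]]' --twist '[[0,0,0.1],[0,0,0.2],[0,0,0.3],[0,0,0.34],[0,0,0.34],[0,0,0.34]]' --claw '[0,0,0,0,0,0]'

```text
t: 5.97
eef_pos: [0.4857, -0.2967, 0.0842]
eef_rot: [0.0, -0.446, 0.895, -0.001]
wrist_force: [-0.4, -4.5, 4.9]
opening: 0.0148
```

Run:
```python
from h import *
im=get_image("wrist"); save(im,"w4.png")
s=arm.get_state(); print(s["eef_pos"],s["wrist_force"],s["opening"])
p=np.array(s["eef_pos"])
P=np.array([.526,-.3335]);print(np.degrees(np.arctan2(*(p[:2]-P)[::-1])),np.linalg.norm(p[:2]-P))
```

```text
[ 0.48561176 -0.2967499   0.08414667] [-0.69561457 -5.10227773  5.37340234] 0.014565976604343566
137.70028282729706 0.054605673555614
```

View pics/w4.png

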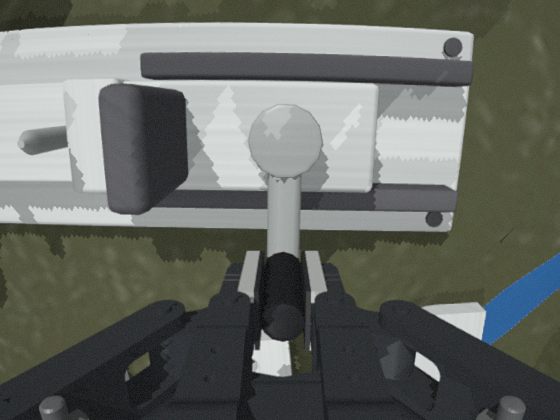

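>>> play_rows --linear '[[-0.3,-0.1,0],[-0.5,-0.2,0],[-0.5,-0.2,0],[-0.5,-0.2,0]]' --twist '[[0,0,0],[0,0,0],[0,0,0],[0,0,0]]' --claw '[0,0,0,0]'

```text
t: 6.35
eef_pos: [0.489, -0.2936, 0.0841]
eef_rot: [-0.001, -0.445, 0.895, -0.0]
wrist_force: [-5.6, -1.4, 12.0]
opening: 0.015
```

Run:
```python
from h import *
im=get_image("wrist"); save(im,"w5.png")
s=arm.get_state(); print(s["eef_pos"],s["wrist_force"],s["opening"])
for k,z in dict(fence_grip=.09,lever_pivot=.086,lever_knob=.086,seat=.032).items():
  for d in nets.landmark_of(im,k)[:2]: print(k,d["score"],d["point"],at_z(im,d["point"],z))
```

```text
[ 0.48898213 -0.29355095  0.084063  ] [-7.19861881 -1.43148411 12.63366221] 0.014905065485822103
fence_grip 0.88 [138.3, 150.2] [ 0.56068974 -0.2881227   0.09      ]
lever_pivot 0.57 [285.8, 147.2] [ 0.53148685 -0.32715691  0.086     ]
lever_knob 0.7 [284.7, 296.5] [ 0.48705743 -0.29329492  0.086     ]
seat 0.88 [28.6, 134.2] [ 0.61006525 -0.2262018   0.032     ]
```

View pics/w5.png

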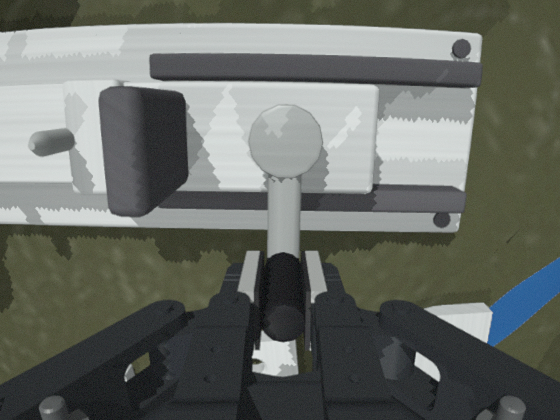

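>>> play_rows --linear '[[0.5,0.2,0],[0.5,0.2,0],[0.5,0.2,0],[0.5,0.2,0],[0.5,0.2,-2],[0.5,0.2,-5],[0.5,0.2,-7],[0.5,0.2,-7],[0.5,0.2,-7]]' --twist '[[0,0,0],[0,0,0],[0,0,0],[0,0,0],[0,0,0],[0,0,0],[0,0,0],[0,0,0],[0,0,0]]' --claw '[0,35,35,35,40,45,45,45,45]'

```text
t: 7.35
eef_pos: [0.4856, -0.2956, 0.154]
eef_rot: [0.0, -0.446, 0.895, -0.001]
wrist_force: [-0.2, 0.5, -0.2]
opening: 0.0383
```

Run:
```python
from h import *
im=get_image("wrist"); save(im,"w6.png")
s=arm.get_state(); print(s["eef_pos"],s["wrist_force"],s["opening"])
for k,z in dict(fence_grip=.09,lever_pivot=.086,lever_knob=.086,seat=.032,fence_face=.038).items():
  for d in nets.landmark_of(im,k)[:2]: print(k,d["score"],d["point"],at_z(im,d["point"],z))
```

```text
[ 0.48494117 -0.29531511  0.15279757] [ 0.12732919  0.58645938 -1.56496653] 0.03845974961751619
fence_grip 0.8 [183.1, 128.6] [ 0.56093173 -0.289368    0.09      ]
fence_grip 0.67 [87.5, 123.6] [ 0.594139   -0.25112078  0.09      ]
lever_pivot 0.64 [88.7, 124.2] [ 0.59460898 -0.24965028  0.086     ]
lever_pivot 0.62 [281.1, 128.2] [ 0.53063776 -0.32895874  0.086     ]
lever_knob 0.58 [282.0, 230.7] [ 0.48583576 -0.29574834  0.086     ]
seat 0.75 [86.3, 122.3] [ 0.61153444 -0.22522113  0.032     ]
fence_face 0.56 [134.5, 123.8] [ 0.58862334 -0.25314813  0.038     ]
```

View pics/w6.png

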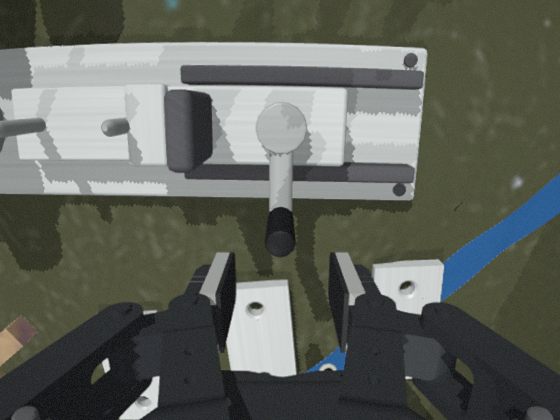

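Run:
```python
from h import *
im=get_image("wrist"); print(at_z(im,(178,131),.105), at_z(im,(166,131),.105),at_z(im,(190,131),.105))
go(.561,-.2895,.153,-127.5);go(.561,-.2895,.085,-127.5)
```

```text
[ 0.55866789 -0.29057986  0.105     ] [ 0.56214895 -0.28608603  0.105     ] [ 0.55521281 -0.29505348  0.105     ]
lin [-5.07 -5.72 -0.06] twist [ 0.001 -0.     0.007] rows lin>=1.8 rot>=0.1 head0 -127.1
lin [-5.07 -5.73  6.74] twist [ 0.001 -0.     0.007] rows lin>=2.4 rot>=0.1 head0 -127.1
```

>>> play_rows --linear '[[-2.5,-2.8,0],[-5,-5.7,0],[-5,-5.7,0],[-5,-5.7,0],[-5,-5.7,2],[-5,-5.7,4],[-5,-5.7,6],[-5,-5.7,6.8],[-5,-5.7,6.8]]' --twist '[[0,0,0],[0,0,0],[0,0,0],[0,0,0],[0,0,0],[0,0,0],[0,0,0],[0,0,0],[0,0,0]]' --claw '[45,45,45,45,45,45,45,45,45]'

```text
t: 8.45
eef_pos: [0.5588, -0.29, 0.0832]
eef_rot: [-0.001, -0.445, 0.895, 0.001]
wrist_force: [-0.2, 0.1, 0.1]
opening: 0.0385
```

>>> play_rows --linear '[[0,0,0],[0,0,0],[0,0,0],[0,0,0],[0,0,0],[0,0,0]]' --twist '[[0,0,0],[0,0,0],[0,0,0],[0,0,0],[0,0,0],[0,0,0]]' --claw '[0,0,0,0,0,0]' --squeeze 50

```text
t: 8.95
eef_pos: [0.5612, -0.2907, 0.0869]
eef_rot: [0.001, -0.445, 0.895, -0.001]
wrist_force: [-2.7, 1.1, 7.2]
opening: 0.0135
```

Run:
```python
from h import *
im=get_image("wrist"); save(im,"w7.png")
s=arm.get_state(); print(s["eef_pos"],s["wrist_force"],s["opening"])
```

```text
[ 0.56126255 -0.29066938  0.08692664] [-3.38748883e+00  5.23529185e-03  6.93542170e+00] 0.013282243420942067
```

View pics/w7.png

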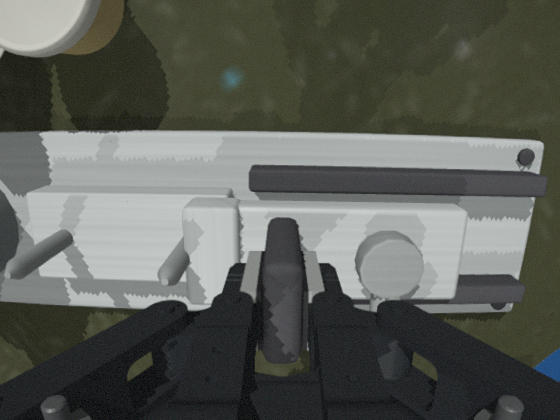

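>>> play_rows --linear '[[0.5,0,0],[1,0,0],[1.5,0,0],[2,0,0],[2.5,0,0],[3,0,0],[3.5,0,0],[4,0,0],[4.5,0,0],[4.8,0,0],[4.8,0,0]]' --twist '[[0,0,0],[0,0,0],[0,0,0],[0,0,0],[0,0,0],[0,0,0],[0,0,0],[0,0,0],[0,0,0],[0,0,0],[0,0,0]]' --claw '[0,0,0,0,0,0,0,0,0,0,0]'

```text
t: 9.92
eef_pos: [0.5324, -0.3274, 0.0869]
eef_rot: [0.001, -0.446, 0.895, 0.0]
wrist_force: [-3.8, 6.5, 10.3]
opening: 0.0136
```

Run:
```python
from h import *
im=get_image("wrist"); save(im,"w8.png")
s=arm.get_state(); print(s["eef_pos"],s["wrist_force"],s["opening"])
```

```text
[ 0.53239773 -0.32744457  0.08689474] [-4.67590792  6.50878001 10.02574043] 0.013417643294344882
```

View pics/w8.png

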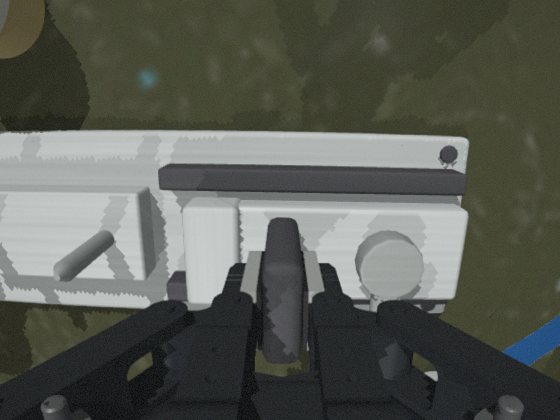

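>>> play_rows --linear '[[0,0,0],[0,0,0],[0,0,0],[0,0,0],[0,0,-3],[0,0,-6],[0,0,-9],[0,0,-12],[0,0,-14],[0,0,-14]]' --twist '[[0,0,0],[0,0,0],[0,0,0],[0,0,0],[0,0,0],[0,0,0],[0,0,0],[0,0,0],[0,0,0],[0,0,0]]' --claw '[40,45,45,45,45,45,45,60,90,100]'

```text
t: 10.8
eef_pos: [0.5335, -0.3295, 0.2307]
eef_rot: [0.002, -0.445, 0.895, -0.003]
wrist_force: [-0.1, -0.1, 0.4]
opening: 0.073
```

```bash
cat > plates.py <<'E'
from h import *
def holes_fit(im,save_name=None,ztop=.012,cam=""):
    """find white plates: cut_out masks -> min rect on top plane + dark holes"""
    out=[]
    for k in ["plate0_mid"]:
        for d in nets.cut_out(im,k)[:6]:
            m=d["pixels"].astype(np.uint8)
            c=max(cv2.findContours(m,0,2)[0],key=cv2.contourArea)
            P=np.array([at_z(im,p[0],ztop)[:2]*1000 for p in c],np.float32)
            (cx,cy),(w,h),a=cv2.minAreaRect(P)
            if w<h: w,h,a=h,w,a+90
            print("mask %.2f"%d["score"],np.round(d["bbox"]),"c %.1f %.1f  %.0fx%.0f long-axis %.1f"%(cx,cy,w,h,(a+90)%180-90))
    return out
E
python3 - <<'E'
from h import *
from plates import *
im=get_image("top"); save(im,"top2.png"); 
print(arm.get_state()["eef_pos"])
holes_fit(im)
for d in nets.landmark_of(im,"plate0_mid")[:5]: print(d["score"],d["point"],at_z(im,d["point"],.006))
im=get_image("wrist");save(im,"w9.png"); holes_fit(im)
E
```

```text
[ 0.53280577 -0.32908171  0.2279122 ]
mask 0.65 [345. 249. 374. 284.] c 392.7 -201.2  113x60 long-axis -32.6
0.86 [359.3, 266.2] [ 0.38602528 -0.19778503  0.006     ]
mask 0.56 [235. 296. 294. 375.] c 404.9 -210.1  98x57 long-axis -32.4
```

View pics/top2.png

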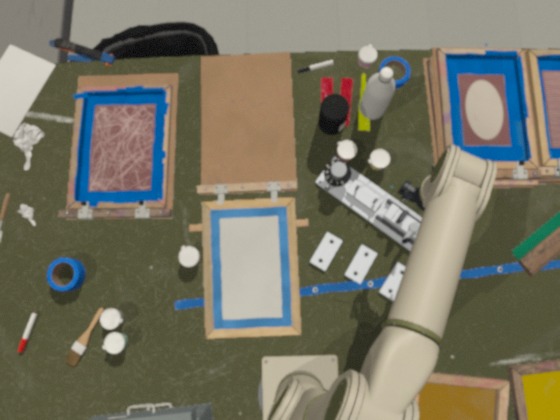

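View pics/w9.png

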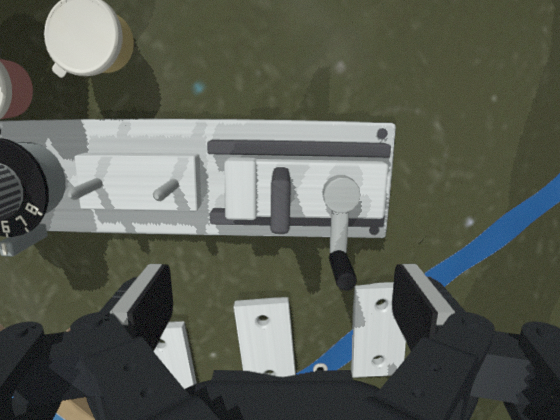

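Run:
```python
from h import *
go(.444,-.1005,.16,-122)
im=get_image("top"); 
a=cv2.cvtColor(im["pixels"],cv2.COLOR_RGB2BGR)[220:310,300:420]
b=(a.min(2)>150).astype(np.uint8)
for c in cv2.findContours(b,0,2)[0]:
    if cv2.contourArea(c)>250:
        P=np.array([at_z(im,p[0]+[300,220],.012)[:2]*1000 for p in c],np.float32); print(cv2.minAreaRect(P))
```

```text
lin [-12.9   20.67   6.42] twist [ 0.002 -0.    -0.089] rows lin>=6.0 rot>=0.7 head0 -127.1
((315.0906982421875, -357.9576416015625), (47.00969314575195, 135.41571044921875), 86.07051849365234)
((337.9718322753906, -304.9727783203125), (49.255706787109375, 111.70367431640625), 55.94234085083008)
((393.8785705566406, -201.2957305908203), (58.4417724609375, 111.91944122314453), 57.814453125)
((437.027099609375, -92.898681640625), (58.15489196777344, 112.12933349609375), 57.9386100769043)
```

>>> play_rows --linear '[[-3,4,1],[-6,8,2],[-9,12,3.5],[-12,16,5],[-12.9,20.3,6.4],[-12.9,20.7,6.4],[-12.9,20.7,6.4],[-12.9,20.7,6.4],[-12.9,20.7,6.4]]' --twist '[[0,0,-0.09],[0,0,-0.09],[0,0,-0.09],[0,0,-0.09],[0,0,-0.09],[0,0,-0.09],[0,0,-0.09],[0,0,-0.09],[0,0,-0.09]]' --claw '[100,100,100,100,100,100,100,100,100]'

```text
t: 11.85
eef_pos: [0.4446, -0.1011, 0.1613]
eef_rot: [-0.0, -0.485, 0.874, -0.0]
wrist_force: [-0.1, -0.3, -0.1]
opening: 0.0855
```

```bash
cat >> plates.py <<'E'
def wp(im,box=None,thr=150,ztop=.012,amin=1500):
    """white blobs in the wrist picture -> rect on plane ztop (mm), plus holes"""
    g=im["pixels"].min(2); b=(g>thr).astype(np.uint8); b=cv2.morphologyEx(b,cv2.MORPH_OPEN,np.ones((3,3)))
    cs,hi=cv2.findContours(b,cv2.RETR_CCOMP,2)
    for i,c in enumerate(cs):
        if hi[0][i][3]>=0 or cv2.contourArea(c)<amin: continue
        P=np.array([at_z(im,p[0],ztop)[:2]*1000 for p in c],np.float32)
        (cx,cy),(w,h),a=cv2.minAreaRect(P)
        if w<h: w,h,a=h,w,a+90
        hs=[]
        for j,e in enumerate(cs):
            if hi[0][j][3]==i and cv2.contourArea(e)>25:
                (u,v),r=cv2.minEnclosingCircle(e); hs.append(np.round(at_z(im,(u,v),ztop)[:2]*1000,1).tolist())
        print("blob",cv2.boundingRect(c),"c %.1f %.1f %.0fx%.0f ax %.1f"%(cx,cy,w,h,(a+90)%180-90),"holes",hs)
E
python3 - <<'E'
from plates import *
im=get_image("wrist");save(im,"w10.png"); wp(im); holes_fit(im)
s=arm.get_state();print(s["eef_pos"],s["q"])
E
```

```text
blob (0, 203, 104, 131) c 496.1 135.4 115x107 ax 3.9 holes []
blob (530, 159, 30, 80) c 327.6 -279.6 69x27 ax -20.2 holes []
blob (241, 135, 77, 139) c 437.8 -94.4 111x56 ax -32.2 holes [[409.8, -76.3], [468.6, -113.6]]
blob (388, 108, 84, 142) c 394.4 -202.7 110x57 ax -32.0 holes [[366.6, -184.1], [426.1, -220.7]]
mask 0.78 [388. 106. 473. 252.] c 395.4 -201.8  111x61 long-axis -32.1
[ 0.44513199 -0.10191359  0.16156094] [ 0.40618253  0.04624407 -0.28635788  1.98144969  0.014675    1.115118
 -2.01595899]
```

View pics/w10.png

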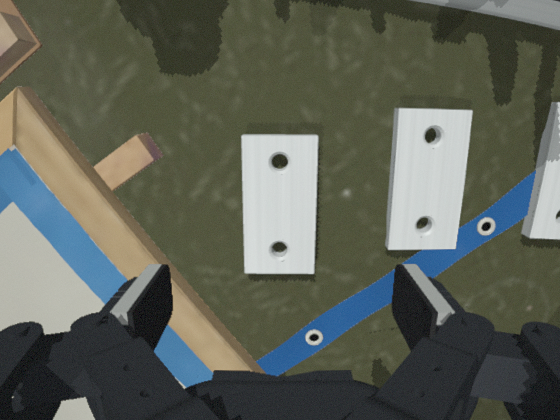

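```bash
python3 -c "
from h import *
go(.4385,-.0948,.014,-122.2)"
```

```text
lin [-0.25  0.95 14.76] twist [-0.001  0.     0.003] rows lin>=3.5 rot>=0.0 head0 -122.0
```

>>> play_rows --linear '[[-0.25,0.95,3],[-0.25,0.95,6],[-0.25,0.95,9],[-0.25,0.95,11],[-0.25,0.95,13],[-0.25,0.95,14],[-0.25,0.95,14.7],[-0.25,0.95,14.7],[-0.25,0.95,14.7]]' --twist '[[0,0,0],[0,0,0],[0,0,0],[0,0,0],[0,0,0],[0,0,0],[0,0,0],[0,0,0],[0,0,0]]' --claw '[85,80,78,78,78,78,78,78,78]'

```text
t: 12.7
eef_pos: [0.4383, -0.0939, 0.0148]
eef_rot: [0.0, -0.485, 0.874, -0.0]
wrist_force: [-0.3, 0.4, 1.3]
opening: 0.0666
```

Run:
```python
from plates import *
im=get_image("wrist");save(im,"w11.png"); 
s=arm.get_state();print(s["eef_pos"],s["wrist_force"],s["opening"])
```

```text
[ 0.43855939 -0.0938893   0.01520107] [ 0.68905574 -0.04976069  0.06898656] 0.06651512694402825
```

View pics/w11.png

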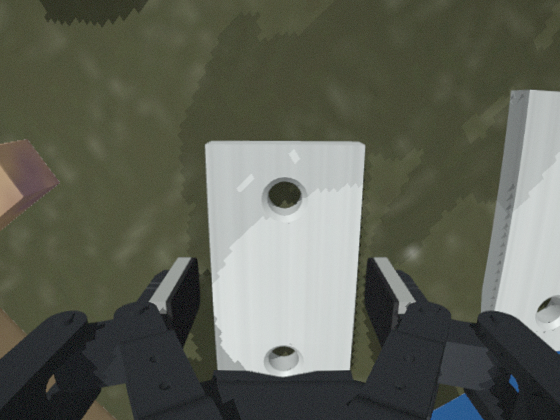

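>>> play_rows --linear '[[0,0,0.2],[0,0,0.3],[0,0,0.3]]' --twist '[[0,0,0],[0,0,0],[0,0,0]]' --claw '[78,78,78]'

```text
t: 13.0
eef_pos: [0.438, -0.0936, 0.0117]
eef_rot: [0.0, -0.485, 0.874, -0.0]
wrist_force: [0.1, -1.3, -0.0]
opening: 0.0665
```

>>> play_rows --linear '[[0,0,0.15],[0,0,0.25],[0,0,0.25]]' --twist '[[0,0,0],[0,0,0],[0,0,0]]' --claw '[78,78,78]'

```text
t: 13.25
eef_pos: [0.4376, -0.0936, 0.0087]
eef_rot: [-0.0, -0.485, 0.874, -0.0]
wrist_force: [-0.5, 0.8, -0.0]
opening: 0.0667
```

>>> play_rows --linear '[[0,0,0],[0,0,0],[0,0,0],[0,0,0],[0,0,0],[0,0,0]]' --twist '[[0,0,0],[0,0,0],[0,0,0],[0,0,0],[0,0,0],[0,0,0]]' --claw '[40,40,40,40,40,40]' --squeeze 80

```text
t: 13.75
eef_pos: [0.4389, -0.0937, 0.0104]
eef_rot: [0.001, -0.485, 0.874, -0.001]
wrist_force: [-5.6, 0.4, 21.5]
opening: 0.0542
```

Run:
```python
from plates import *
im=get_image("wrist");save(im,"w12.png"); wp(im)
s=arm.get_state();print(s["eef_pos"],s["wrist_force"],s["opening"])
```

```text
blob (174, 142, 191, 234) c 449.8 -92.8 94x69 ax -31.9 holes [[471.3, -113.1]]
blob (501, 91, 59, 267) c 403.6 -184.0 114x27 ax -19.2 holes []
[ 0.43886846 -0.09368787  0.01039589] [-6.48184609  1.18131646 21.92782956] 0.05362039140583473
```

View pics/w12.png

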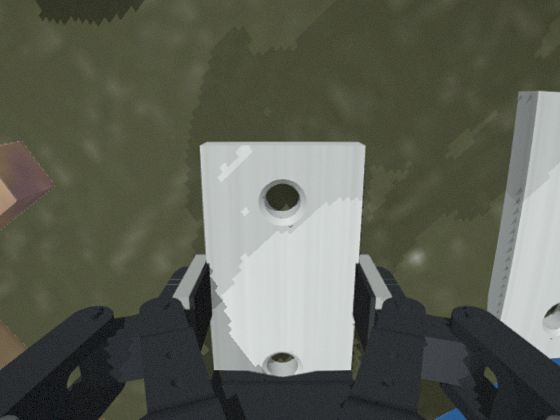

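Run:
```python
from plates import *
im=get_image("wrist"); s=arm.get_state(); M=Rq(s["eef_rot"]);p=np.array(s["eef_pos"])
a=cv2.cvtColor(im["pixels"],cv2.COLOR_RGB2BGR)[160:390,200:370]; cv2.imwrite("pics/w12z.png",cv2.resize(a,None,fx=3.4,fy=2.6,interpolation=cv2.INTER_CUBIC))
for px in [(282.5,200.5),(282.5,360)]:
    P=at_z(im,px,.012); print(P, M.T@(P-p)*1000)
```

```text
[ 0.46898731 -0.11263974  0.012     ] [  0.2035192  -35.57033284  -1.50603568]
[ 0.41260099 -0.07759437  0.012     ] [ 0.27788071 30.81919801 -1.64791437]
```

View pics/w12z.png

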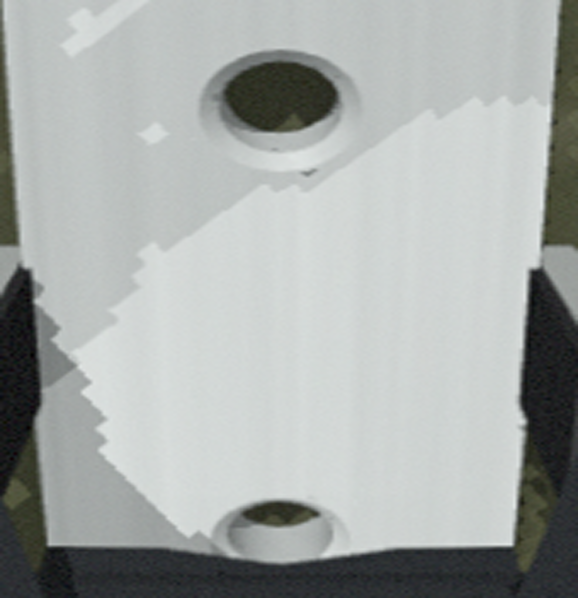

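Run:
```python
from plates import *
im=get_image("wrist"); s=arm.get_state(); M=Rq(s["eef_rot"]);p=np.array(s["eef_pos"])
for px in [(282.6,201.9),(282.6,370),(283,142.5)]:
    P=at_z(im,px,.012); print(P, M.T@(P-p)*1000)
```

```text
[ 0.46853976 -0.11240275  0.012     ] [  0.19693688 -35.07571047  -1.52158693]
[ 0.40835863 -0.07500617  0.012     ] [ 0.28391675 35.77795708 -1.67203221]
[ 0.48598492 -0.12340409  0.012     ] [  0.30828491 -55.69969109  -1.47785438]
```

```bash
python3 -c "
from h import *
go(.567,-.2816,.17,-38.1)"
```

```text
lin [  9.17 -20.85 -15.92] twist [-2.000e-03 -1.000e-03 -1.463e+00] rows lin>=6.7 rot>=11.7 head0 -121.9
```

>>> play_rows --linear '[[0,0,-2],[0,0,-5],[0,0,-8],[0,0,-11],[0,0,-14],[0,0,-16],[2,-4,-16],[4,-8,-16],[5.5,-12,-16],[7,-15,-16],[8.2,-18,-16],[9.2,-20.8,-16]]' --twist '[[0,0,0],[0,0,0],[0,0,-0.05],[0,0,-0.15],[0,0,-0.25],[0,0,-0.36],[0,0,-0.48],[0,0,-0.6],[0,0,-0.72],[0,0,-0.84],[0,0,-0.96],[0,0,-1.08]]' --claw '[40,40,40,40,40,40,40,40,40,40,40,40]'

```text
t: 14.9
eef_pos: [0.5658, -0.2841, 0.168]
eef_rot: [0.0, 0.867, -0.498, -0.0]
wrist_force: [0.1, 0.9, -1.8]
opening: 0.0537
```

```bash
python3 -c "
from h import *
s=arm.get_state();print(s['wrist_force'],s['opening'])
go(.567,-.2816,.17,-38.1)"
```

```text
[ 0.12044937  0.86982375 -1.83288002] 0.05371300234912581
lin [-0.16 -0.23 -0.2 ] twist [ 0.001  0.001 -0.379] rows lin>=0.1 rot>=3.0 head0 -59.8
```

>>> play_rows --linear '[[-0.1,-0.2,-0.2],[-0.1,-0.2,-0.2],[-0.1,-0.2,-0.2],[-0.1,-0.2,-0.2],[-0.1,-0.2,-0.2],[-0.1,-0.2,-0.2]]' --twist '[[0,0,-0.12],[0,0,-0.24],[0,0,-0.379],[0,0,-0.379],[0,0,-0.379],[0,0,-0.379]]' --claw '[40,40,40,40,40,40]'

```text
t: 15.4
eef_pos: [0.5666, -0.2798, 0.1706]
eef_rot: [0.0, 0.944, -0.33, -0.0]
wrist_force: [0.4, -0.2, -2.0]
opening: 0.0536
```

Run:
```python
from plates import *
import pickle
im=get_image("wrist");save(im,"w13.png"); s=arm.get_state(); pickle.dump((im,s),open("w13.pkl","wb"))
print(s["eef_pos"],s["wrist_force"],s["opening"])
for d in nets.landmark_of(im,"seat")[:2]: print(d["score"],d["point"],at_z(im,d["point"],.032))
```

```text
[ 0.56664777 -0.27970431  0.17071792] [ 0.50090117 -1.04553658 -1.73189759] 0.053621679983735696
0.56 [280.6, 99.2] [ 0.61040092 -0.22452099  0.032     ]
```

View pics/w13.png

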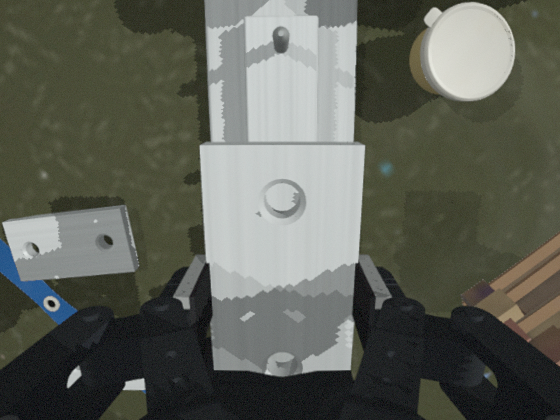

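Run:
```python
import cv2
a=cv2.imread("pics/w13.png")[0:150,195:370]; cv2.imwrite("pics/w13z.png",cv2.resize(a,None,fx=4,fy=4,interpolation=cv2.INTER_CUBIC))
```

```text
(no output)
```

View pics/w13z.png

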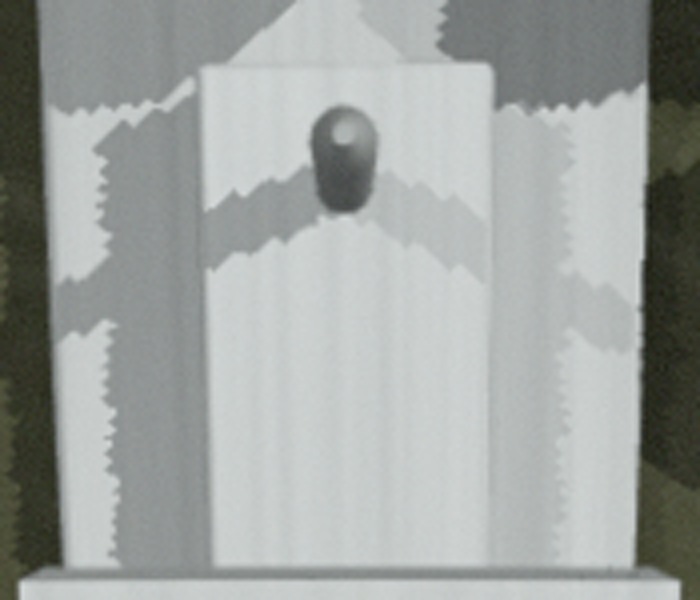

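```bash
cat > fit.py <<'E'
from h import *
from scipy.optimize import least_squares
def J(v,pts):
    x,y,t=v; c,s=np.cos(t),np.sin(t); p=np.asarray(pts,float)
    return np.c_[x+c*p[:,0]-s*p[:,1], y+s*p[:,0]+c*p[:,1], p[:,2]]
def fit(im,pts,lines,v0=(.61,-.2255,np.radians(51.9))):
    """pts: [(px,(X,Y,Z))]; lines: [(px, Yconst, Z)]: pixel lies on line y=const"""
    def res(v):
        r=[]
        for px,P in pts: r+=list(proj(im,J(v,[P]))[0]-px)
        for px,Y,Z in lines:
            w=at_z(im,px,Z); c,s=np.cos(v[2]),np.sin(v[2])
            r.append((-s*(w[0]-v[0])+c*(w[1]-v[1])-Y)*1000*1.2)
        return np.array(r)
    o=least_squares(res,v0,loss="soft_l1"); print("seat %.4f %.4f head %.2f"%(o.x[0],o.x[1],np.degrees(o.x[2])),np.round(res(o.x),1)); return o.x
E
python3 - <<'E'
from fit import *
import pickle
im,s=pickle.load(open("w13.pkl","rb"))
a=fit(im,[((245.25,16.75),(.055,.025,.032)),((318.5,16.5),(.055,-.025,.032)),((281.25,32.5),(.035,0,.079)),((280.5,47.5),(.035,0,.032))],
 [((248.25,140),.025,.032),((317.25,140),-.025,.032),((207,25),.055,.012),((211.5,140),.055,.012),((356.5,25),-.055,.012),((353.75,140),-.055,.012)])
M=Rq(s["eef_rot"]);p=np.array(s["eef_pos"])
print(M.T@(np.r_[a[:2],.1]-p)*100, np.degrees(np.arctan2(M[1,0],M[0,0])))
E
```

```text
seat 0.6108 -0.2256 head 52.01 [-1.6 -0.2  0.4 -0.7  0.1  2.4  1.1 -0.4 -1.1  0.5 -1.9 -1.2  1.2  0.8]
[ 0.08599083 -6.98208554  7.07042728] -38.525213802277364
```

>>> play_rows --linear '[[0.06,-2.5,1],[0.06,-5,2],[0.06,-6.97,3],[0.06,-6.97,5],[0.06,-6.97,7],[0.06,-6.97,7.5],[0.06,-6.97,7.5],[0.06,-6.97,7.5]]' --twist '[[0,0,-0.009],[0,0,-0.009],[0,0,-0.009],[0,0,-0.009],[0,0,-0.009],[0,0,-0.009],[0,0,-0.009],[0,0,-0.009]]' --claw '[40,40,40,40,40,40,40,40]'

```text
t: 16.17
eef_pos: [0.6107, -0.2258, 0.0966]
eef_rot: [0.0, 0.946, -0.325, 0.0]
wrist_force: [0.0, -0.4, -1.9]
opening: 0.0538
```

Run:
```python
from plates import *
im=get_image("wrist");save(im,"w14.png"); s=arm.get_state(); 
print(s["eef_pos"],s["wrist_force"],s["opening"])
go(.6108,-.2256,s["eef_pos"][2],-38)
im=get_image("scene"); a=cv2.cvtColor(im["pixels"],cv2.COLOR_RGB2BGR)[140:240,270:420]; cv2.imwrite("pics/s14.png",cv2.resize(a,None,fx=5,fy=5,interpolation=cv2.INTER_CUBIC))
```

```text
[ 0.61109648 -0.22591111  0.09723692] [ 0.33523542  0.05784652 -1.57858212] 0.05357903418701735
lin [-0.04 -0.01 -0.  ] twist [-0.    -0.002  0.002] rows lin>=0.0 rot>=0.0 head0 -37.9
```

View pics/w14.png

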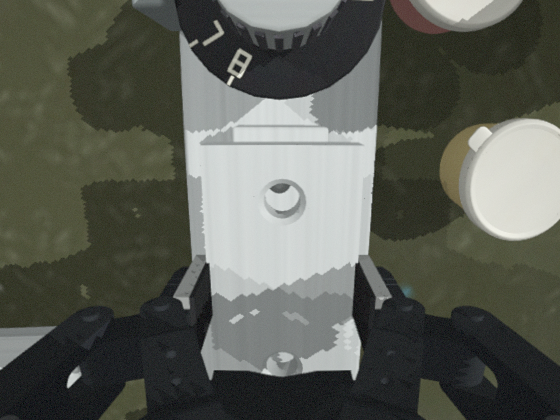

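View pics/s14.png

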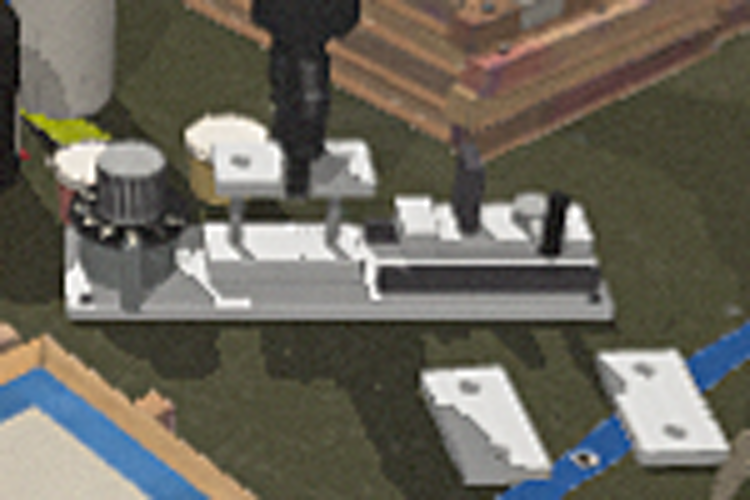

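>>> play_rows --linear '[[0,0,0.5],[0,0,1.0],[0,0,1.5],[0,0,1.5]]' --twist '[[0,0,0],[0,0,0],[0,0,0],[0,0,0]]' --claw '[40,40,40,40]'

```text
t: 16.6
eef_pos: [0.6104, -0.2249, 0.0798]
eef_rot: [-0.0, 0.946, -0.324, -0.0]
wrist_force: [1.5, 0.9, -3.2]
opening: 0.0539
```

>>> play_rows --linear '[[0,0,0.5],[0,0,1.0],[0,0,1.0]]' --twist '[[0,0,0],[0,0,0],[0,0,0]]' --claw '[40,40,40]'

```text
t: 16.85
eef_pos: [0.6105, -0.2249, 0.0697]
eef_rot: [-0.0, 0.946, -0.324, -0.0]
wrist_force: [3.0, 1.7, -4.9]
opening: 0.0537
```

Run:
```python
from plates import *
im=get_image("wrist"); s=arm.get_state(); 
a=cv2.cvtColor(im["pixels"],cv2.COLOR_RGB2BGR)[100:390,190:370]; cv2.imwrite("pics/w15.png",cv2.resize(a,None,fx=2,fy=2,interpolation=cv2.INTER_CUBIC))
print(s["eef_pos"],s["wrist_force"],s["ft_torque"],s["opening"])
```

```text
[ 0.61040544 -0.22487254  0.07002976] [ 1.96998488  2.09746072 -3.37943975] [ 0.45273161 -0.41690631 -0.0023971 ] 0.05376509795550135
```

View pics/w15.png

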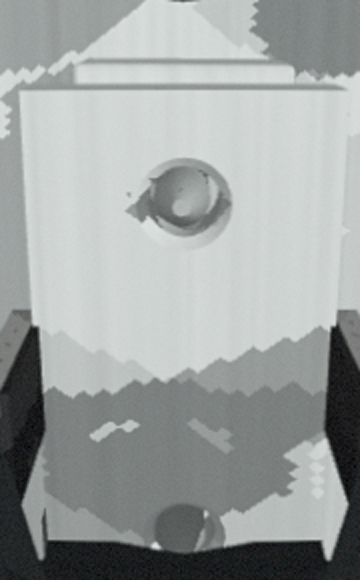

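>>> play_rows --linear '[[0,-0.05,0.5],[0,-0.05,1.0],[0,-0.05,1.5],[0,-0.05,2.0],[0,-0.05,2.4],[0,-0.05,2.4]]' --twist '[[0,0,0],[0,0,0],[0,0,0],[0,0,0],[0,0,0],[0,0,0]]' --claw '[40,40,40,40,40,40]'

```text
t: 17.4
eef_pos: [0.6104, -0.2248, 0.0456]
eef_rot: [-0.0, 0.946, -0.324, -0.001]
wrist_force: [0.1, 1.3, -2.6]
opening: 0.0541
```

>>> play_rows --linear '[[0,0,0.15],[0,0,0.3],[0,0,0.3]]' --twist '[[0,0,0],[0,0,0],[0,0,0]]' --claw '[40,40,40]'

```text
t: 17.65
eef_pos: [0.6108, -0.2252, 0.0437]
eef_rot: [0.0, 0.946, -0.324, 0.0]
wrist_force: [1.3, 1.4, -2.4]
opening: 0.0537
```

>>> play_rows --linear '[[0,0,0.1],[0,0,0.15],[0,0,0.15]]' --twist '[[0,0,0],[0,0,0],[0,0,0]]' --claw '[40,40,40]'

```text
t: 17.9
eef_pos: [0.6109, -0.2252, 0.0425]
eef_rot: [0.0, 0.946, -0.324, 0.0]
wrist_force: [0.4, 0.3, 0.0]
opening: 0.0543
```

Seated, with the load taken. Next I release, lift and look.

>>> play_rows --linear '[[0,0,0],[0,0,0],[0,0,0],[0,0,0],[0,0,-2],[0,0,-5],[0,0,-8],[0,0,-11],[0,0,-13],[0,0,-13]]' --twist '[[0,0,0],[0,0,0],[0,0,0],[0,0,0],[0,0,0],[0,0,0],[0,0,0],[0,0,0],[0,0,0],[0,0,0]]' --claw '[70,78,78,78,78,78,78,78,78,78]'

```text
t: 18.73
eef_pos: [0.6131, -0.2257, 0.178]
eef_rot: [0.0, 0.946, -0.324, 0.004]
wrist_force: [0.0, -0.3, -0.2]
opening: 0.0665
```

Run:
```python
from plates import *
im=get_image("wrist");save(im,"w16.png"); s=arm.get_state(); 
print(s["eef_pos"],s["wrist_force"],s["opening"])
im=get_image("scene"); a=cv2.cvtColor(im["pixels"],cv2.COLOR_RGB2BGR)[140:240,270:420]; cv2.imwrite("pics/s16.png",cv2.resize(a,None,fx=5,fy=5,interpolation=cv2.INTER_CUBIC))
im=get_image("top"); 
a=cv2.cvtColor(im["pixels"],cv2.COLOR_RGB2BGR)[220:310,300:420]
b=(a.min(2)>150).astype(np.uint8)
for c in cv2.findContours(b,0,2)[0]:
    if cv2.contourArea(c)>250:
        P=np.array([at_z(im,p[0]+[300,220],.012)[:2]*1000 for p in c],np.float32); print(cv2.minAreaRect(P))
go(.394,-.202,.17,-122)
```

```text
[ 0.6121249  -0.22551688  0.17521215] [ 0.07384212  0.39753635 -1.181956  ] 0.0661694856005429
((271.2152404785156, -311.9481201171875), (131.46795654296875, 43.11187744140625), 88.26178741455078)
((392.796142578125, -202.33917236328125), (54.26527786254883, 113.33120727539062), 59.90727996826172)
((426.29376220703125, -326.1665954589844), (104.25316619873047, 213.9710235595703), 84.6573257446289)
lin [-18.52  11.46   0.18] twist [1.000e-03 0.000e+00 1.469e+00] rows lin>=5.2 rot>=11.8 head0 -37.8
```

View pics/w16.png

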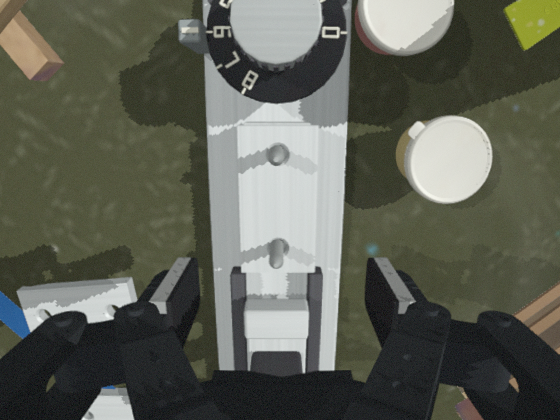

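View pics/s16.png

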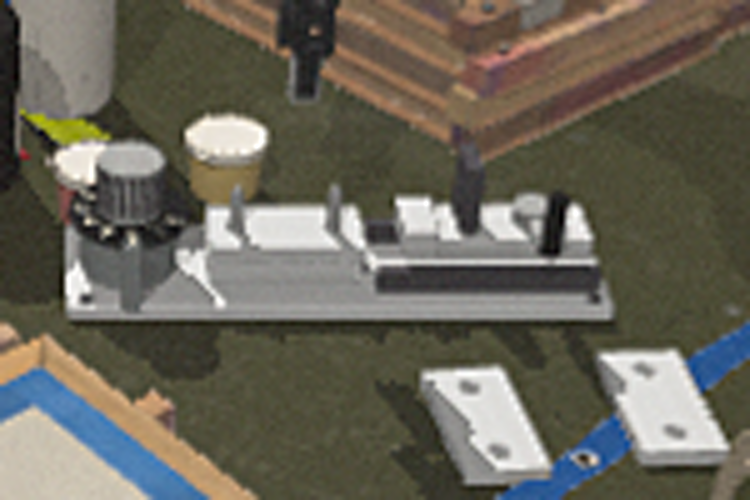

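>>> play_rows --linear '[[-1.5,1,0],[-3,2,0],[-5,3,0],[-7,4.3,0],[-9,5.5,0],[-11,6.8,0],[-13,8,0],[-15,9.3,0],[-17,10.5,0],[-18.5,11.5,0.2],[-18.5,11.5,0.2],[-18.5,11.5,0.2]]' --twist '[[0,0,0.12],[0,0,0.24],[0,0,0.36],[0,0,0.48],[0,0,0.6],[0,0,0.72],[0,0,0.84],[0,0,0.96],[0,0,1.08],[0,0,1.2],[0,0,1.32],[0,0,1.44]]' --claw '[78,78,78,78,78,78,78,78,78,78,78,78]'

```text
t: 19.88
eef_pos: [0.3924, -0.2024, 0.1691]
eef_rot: [-0.001, -0.495, 0.869, 0.001]
wrist_force: [-0.3, 0.5, 0.3]
opening: 0.0669
```

Run:
```python
from plates import *
im=get_image("wrist");save(im,"w17.png"); wp(im)
s=arm.get_state();print(s["eef_pos"],s["q"])
go(.3945,-.2025,.012,-122)
```

```text
blob (245, 118, 76, 139) c 394.3 -203.0 111x56 ax -32.0 holes [[366.2, -184.8], [425.0, -222.0]]
blob (392, 112, 91, 140) c 335.4 -311.0 110x57 ax -35.1 holes [[309.1, -290.4], [365.3, -330.4]]
[ 0.39297639 -0.20231427  0.16916229] [ 5.69919416e-01  2.56134481e-03 -1.97360529e-01  2.00780622e+00
  7.02599430e-04  1.13320929e+00 -1.74345673e+00]
lin [-0.07 -0.17 15.72] twist [ 0.002 -0.     0.014] rows lin>=3.8 rot>=0.1 head0 -121.2
```

View pics/w17.png

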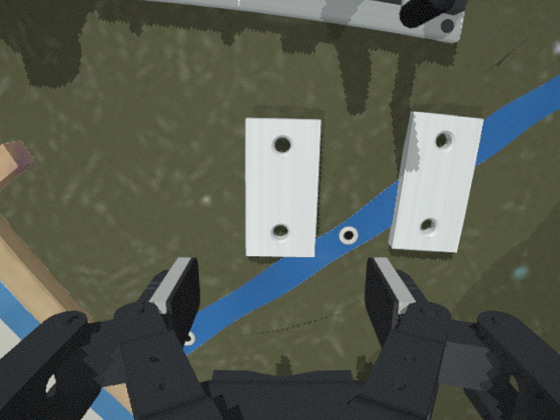

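>>> play_rows --linear '[[0,-0.2,3],[0,-0.2,6],[0,-0.2,9],[0,-0.2,11],[0,-0.2,13],[0,-0.2,14.5],[0,-0.2,15.2],[0,-0.2,15.6],[0,-0.2,15.6],[0,-0.2,15.6]]' --twist '[[0,0,0.017],[0,0,0.017],[0,0,0.017],[0,0,0.017],[0,0,0.017],[0,0,0.017],[0,0,0.017],[0,0,0.017],[0,0,0.017],[0,0,0.017]]' --claw '[78,78,78,78,78,78,78,78,78,78]'

```text
t: 20.77
eef_pos: [0.3962, -0.2036, 0.0147]
eef_rot: [0.0, -0.491, 0.871, -0.0]
wrist_force: [-0.1, 0.1, 0.1]
opening: 0.0663
```

```bash
python3 -c "
from h import *
go(.395,-.2032,.0115,-122.2)"
```

```text
lin [0.03 0.12 0.32] twist [-0.    -0.     0.017] rows lin>=0.1 rot>=0.1 head0 -121.2
```

>>> play_rows --linear '[[0,0.1,0.3],[0,0.1,0.3],[0,0.1,0.3],[0,0.1,0.3],[0,0.1,0.3],[0,0.1,0.3],[0,0.1,0.3],[0,0.1,0.3],[0,0.1,0.3]]' --twist '[[0,0,0.017],[0,0,0.017],[0,0,0.017],[0,0,0.017],[0,0,0.017],[0,0,0.017],[0,0,0.017],[0,0,0.017],[0,0,0.017]]' --claw '[78,78,40,40,40,40,40,40,40]' --squeeze 80

```text
t: 21.52
eef_pos: [0.3952, -0.2031, 0.0123]
eef_rot: [0.0, -0.483, 0.876, -0.0]
wrist_force: [-4.2, 1.7, 11.5]
opening: 0.0537
```

```bash
cat > inhand.py <<'E'
from plates import *
im=get_image("wrist"); s=arm.get_state(); M=Rq(s["eef_rot"]);p=np.array(s["eef_pos"])
print(p,s["wrist_force"],s["opening"])
a=cv2.cvtColor(im["pixels"],cv2.COLOR_RGB2BGR)[120:390,190:380]; 
import sys; cv2.imwrite("pics/%s"%sys.argv[1],cv2.resize(a,None,fx=2.2,fy=2.2,interpolation=cv2.INTER_CUBIC))
for px in [(282.6,201.9),(282.6,370),(283,142.5)]:
    P=at_z(im,px,.012); print(M.T@(P-p)*1000)
E
python3 inhand.py w18.png
```

```text
[ 0.39522837 -0.20310196  0.01230872] [-4.36136377  2.77745826 12.42993827] 0.05372207629762631
[  0.22527614 -34.59222518   0.32778734]
[ 0.31013755 37.38233175  0.28825117]
[  0.33921847 -55.51901818   0.33931588]
```

View pics/w18.png

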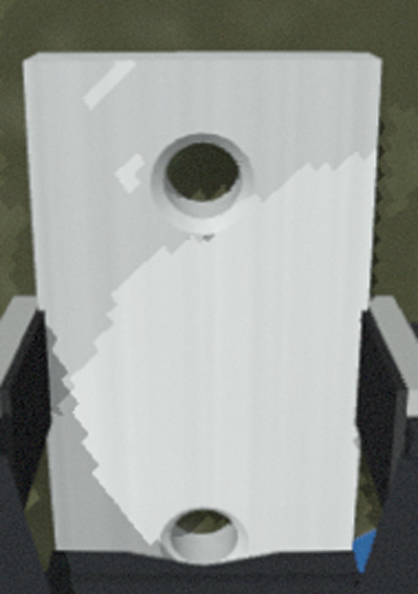

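Run:
```python
from plates import *
im=get_image("wrist"); s=arm.get_state(); M=Rq(s["eef_rot"]);p=np.array(s["eef_pos"])
for px in [(282.3,202.8),(282.3,371.5),(283,146.5)]:
    P=at_z(im,px,.012); print(M.T@(P-p)*1000)
go(.567,-.2816,.18,-38)
```

```text
[  0.12992273 -34.25842707   0.32756199]
[ 0.2018343  38.15520041  0.28823358]
[  0.3504077  -54.15451207   0.33841987]
lin [ -2.53 -18.72 -16.76] twist [-0.000e+00 -1.000e-03 -1.471e+00] rows lin>=6.1 rot>=11.8 head0 -122.3
```

Run:
```python
from plates import *
go(.6114,-.2245,.14,-38)
```

```text
lin [ -9.73 -19.43 -12.76] twist [-0.000e+00 -1.000e-03 -1.471e+00] rows lin>=6.0 rot>=11.8 head0 -122.3
```

>>> play_rows --linear '[[0,0,-2],[0,0,-5],[0,0,-8],[0,0,-11],[0,0,-14],[-1,-2,-15],[-2,-4.5,-15],[-3.5,-7.5,-15],[-5,-10.5,-15],[-6.5,-13.5,-15],[-8,-16.5,-15],[-9.7,-19.4,-15]]' --twist '[[0,0,0],[0,0,0],[0,0,-0.12],[0,0,-0.24],[0,0,-0.36],[0,0,-0.48],[0,0,-0.6],[0,0,-0.72],[0,0,-0.84],[0,0,-0.96],[0,0,-1.08],[0,0,-1.2]]' --claw '[40,40,40,40,40,40,40,40,40,40,40,40]'

```text
t: 22.62
eef_pos: [0.6119, -0.2252, 0.161]
eef_rot: [0.0, 0.894, -0.448, -0.0]
wrist_force: [-0.3, 0.4, -2.0]
opening: 0.0534
```

Run:
```python
from plates import *
s=arm.get_state();print(s["eef_pos"],s["wrist_force"],s["opening"])
go(.6114,-.2245,.12,-38)
```

```text
[ 0.61193597 -0.2252354   0.16101288] [-0.28829215  0.41994833 -2.02802237] 0.053442151003993715
lin [-0.09 -0.    4.1 ] twist [ 0.001  0.    -0.266] rows lin>=1.0 rot>=2.1 head0 -53.2
```

>>> play_rows --linear '[[0,0,0],[0,0,1],[0,0,2],[-0.05,0,4],[-0.05,0,5.5],[-0.05,0,5.5],[-0.05,0,5.5]]' --twist '[[0,0,-0.12],[0,0,-0.24],[0,0,-0.266],[0,0,-0.266],[0,0,-0.266],[0,0,-0.266],[0,0,-0.266]]' --claw '[40,40,40,40,40,40,40]'

```text
t: 23.2
eef_pos: [0.6096, -0.2241, 0.1055]
eef_rot: [0.0, 0.944, -0.329, -0.001]
wrist_force: [-0.6, -0.2, -1.0]
opening: 0.0536
```

```bash
python3 - <<'E'
from plates import *
s=arm.get_state();print(s["eef_pos"],s["wrist_force"],s["opening"])
go(.6114,-.2245,.085,-38)
E
python3 inhand.py w19.png
```

```text
[ 0.60958748 -0.22407136  0.10553891] [-0.63017151 -0.2391121  -1.00677485] 0.05361158675797525
lin [ 0.17 -0.08  2.05] twist [ 0.001  0.002 -0.007] rows lin>=0.5 rot>=0.1 head0 -38.4
[ 0.61043361 -0.22424913  0.10677681] [-0.50597161 -0.14193359 -1.40116326] 0.05319780613559132
[ 0.34178263 -8.70649562 94.77544182]
[  0.4424383  115.54400962  94.79533471]
[  0.55156584 -44.80305373  94.76968267]
```

View pics/w19.png

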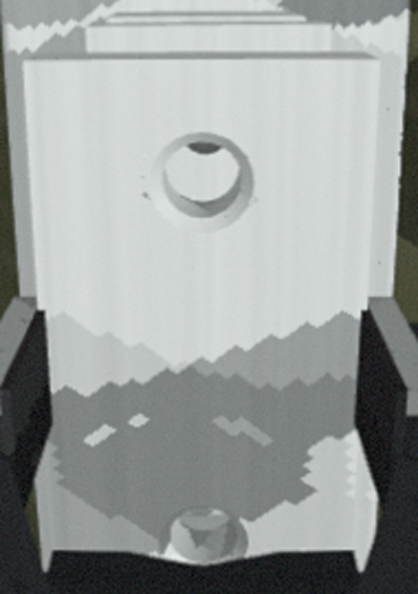

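Run:
```python
from plates import *
im=get_image("top")
go(.6114,-.2245,.085,-38)
```

```text
lin [ 0.04 -0.02  2.25] twist [-0.    -0.001 -0.006] rows lin>=0.5 rot>=0.0 head0 -38.3
```

>>> play_rows --linear '[[0.04,0,0.5],[0.04,0,1.0],[0.04,0,1.5],[0.04,0,2.0],[0.04,0,2.5],[0.04,0,2.5]]' --twist '[[0,0,-0.006],[0,0,-0.006],[0,0,-0.006],[0,0,-0.006],[0,0,-0.006],[0,0,-0.006]]' --claw '[40,40,40,40,40,40]'

```text
t: 23.8
eef_pos: [0.6105, -0.2239, 0.08]
eef_rot: [-0.0, 0.946, -0.325, -0.001]
wrist_force: [-0.2, 1.4, -2.8]
opening: 0.0537
```

>>> play_rows --linear '[[0,0,0.5],[0,0,0.8],[0,0,0.8]]' --twist '[[0,0,0],[0,0,0],[0,0,0]]' --claw '[40,40,40]'

```text
t: 24.05
eef_pos: [0.6108, -0.2241, 0.0726]
eef_rot: [-0.0, 0.946, -0.325, -0.0]
wrist_force: [1.0, 1.3, -3.0]
opening: 0.0536
```

```bash
python3 inhand.py w20.png; python3 -c "
from h import *
print(arm.get_state()['ft_torque'])"
```

```text
[ 0.61079053 -0.2240672   0.07288412] [ 1.19146937  0.58525302 -3.52690011] 0.053295293480173825
[  1.25401297 -17.87939694  60.8844873 ]
[ 1.38090659 87.83663634 60.87805452]
[  1.42070061 -48.61465523  60.88624082]
[ 0.25329357 -0.15447551 -0.03872526]
```

View pics/w20.png

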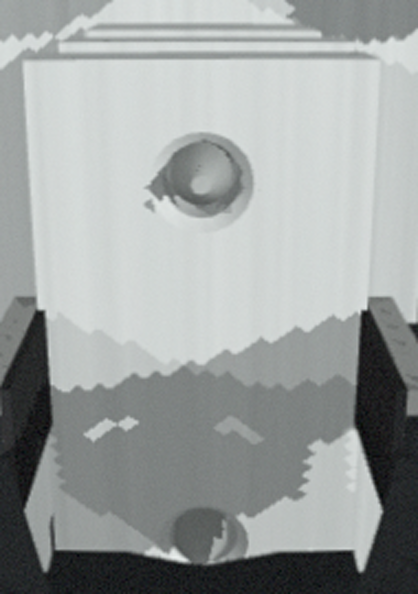

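>>> play_rows --linear '[[0,0,0.4],[0,0,0.8],[0,0,1.2],[0,0,1.4],[0,0,1.4]]' --twist '[[0,0,0],[0,0,0],[0,0,0],[0,0,0],[0,0,0]]' --claw '[40,40,40,40,40]'

```text
t: 24.52
eef_pos: [0.6107, -0.224, 0.0586]
eef_rot: [-0.0, 0.946, -0.325, -0.0]
wrist_force: [1.1, 1.7, -5.0]
opening: 0.0539
```

>>> play_rows --linear '[[0,0,0.1],[0,0,0.2],[0,0,0.2]]' --twist '[[0,0,0],[0,0,0],[0,0,0]]' --claw '[40,40,40]'

```text
t: 24.77
eef_pos: [0.611, -0.2243, 0.0573]
eef_rot: [-0.0, 0.946, -0.325, 0.0]
wrist_force: [1.9, 1.0, -2.1]
opening: 0.053
```

>>> play_rows --linear '[[0,0,0.1],[0,0,0.15],[0,0,0.15]]' --twist '[[0,0,0],[0,0,0],[0,0,0]]' --claw '[40,40,40]'

```text
t: 25.02
eef_pos: [0.6111, -0.2244, 0.0565]
eef_rot: [0.0, 0.946, -0.325, 0.0]
wrist_force: [-0.4, 3.1, 5.9]
opening: 0.054
```

>>> play_rows --linear '[[0,0,0],[0,0,0],[0,0,0],[0,0,0],[0,0,-2],[0,0,-5],[0,0,-8],[0,0,-10],[0,0,-11.5],[0,0,-11.5]]' --twist '[[0,0,0],[0,0,0],[0,0,0],[0,0,0],[0,0,0],[0,0,0],[0,0,0],[0,0,0],[0,0,0],[0,0,0]]' --claw '[70,78,78,78,78,78,78,78,78,78]'

```text
t: 25.85
eef_pos: [0.6124, -0.225, 0.1748]
eef_rot: [0.0, 0.946, -0.325, 0.003]
wrist_force: [0.8, 0.9, 0.4]
opening: 0.0668
```

Run:
```python
from plates import *
im=get_image("wrist");save(im,"w21.png"); s=arm.get_state(); 
print(s["eef_pos"],s["wrist_force"],s["opening"])
im=get_image("scene"); a=cv2.cvtColor(im["pixels"],cv2.COLOR_RGB2BGR)[140:240,270:420]; cv2.imwrite("pics/s21.png",cv2.resize(a,None,fx=5,fy=5,interpolation=cv2.INTER_CUBIC))
im=get_image("top");save(im,"t21.png")
go(.336,-.3105,.17,-125)
```

```text
[ 0.61170103 -0.22477086  0.17255678] [ 0.54094854 -0.40214108 -0.52624175] 0.06660454090055935
lin [-1.636e+01  2.366e+01  2.000e-02] twist [1.00e-03 0.00e+00 1.52e+00] rows lin>=6.9 rot>=12.2 head0 -37.9
```

View pics/s21.png

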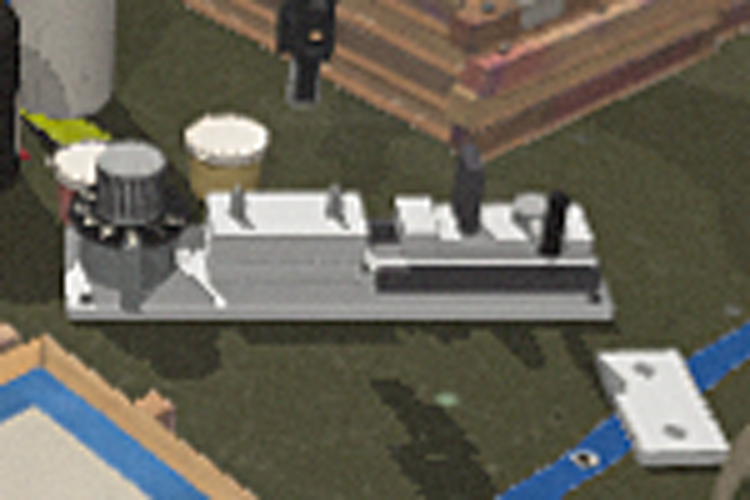

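View pics/w21.png

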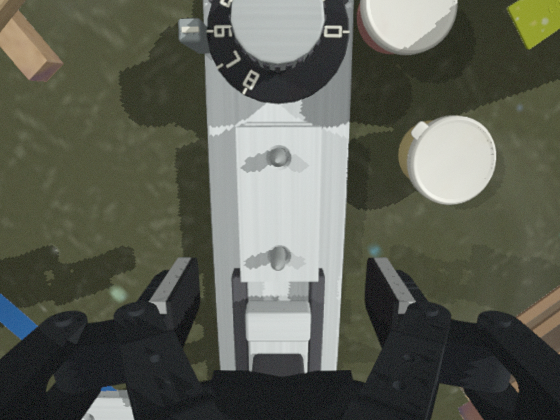

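>>> play_rows --linear '[[-1.3,2,0],[-2.6,4,0],[-4,6,0],[-5.5,8,0],[-7,10,0],[-8.5,12,0],[-10,14.5,0],[-11.5,17,0],[-13,19,0],[-14.5,21,0],[-16.4,23.7,0],[-16.4,23.7,0]]' --twist '[[0,0,0.12],[0,0,0.24],[0,0,0.36],[0,0,0.48],[0,0,0.6],[0,0,0.72],[0,0,0.84],[0,0,0.96],[0,0,1.08],[0,0,1.2],[0,0,1.32],[0,0,1.44]]' --claw '[78,78,78,78,78,78,78,78,78,78,78,78]'

```text
t: 27.0
eef_pos: [0.3299, -0.3123, 0.1693]
eef_rot: [-0.001, -0.492, 0.871, 0.001]
wrist_force: [0.2, -1.7, -0.3]
opening: 0.0666
```

>>> play_rows --linear '[[0,0,0],[0,0,0],[0,0,0],[0,0,0]]' --twist '[[0,0,0.08],[0,0,0.08],[0,0,0.08],[0,0,0.08]]' --claw '[78,78,78,78]'

```text
t: 27.33
eef_pos: [0.3358, -0.3102, 0.1702]
eef_rot: [-0.0, -0.463, 0.886, 0.0]
wrist_force: [-0.3, -0.8, 0.2]
opening: 0.0665
```

Run:
```python
from plates import *
im=get_image("wrist");save(im,"w22.png"); wp(im)
s=arm.get_state();print(s["eef_pos"],s["q"])
go(.3365,-.3105,.0125,-125)
```

```text
blob (247, 121, 75, 137) c 335.4 -311.4 110x57 ax -35.1 holes [[308.3, -291.9], [364.7, -331.5]]
blob (205, 0, 82, 47) c 453.3 -359.7 58x32 ax 55.1 holes [[439.3, -369.5]]
blob (0, 0, 185, 43) c 524.6 -267.1 147x31 ax 50.4 holes []
[ 0.33587723 -0.31020916  0.17029528] [ 0.74704956  0.02981785 -0.10280489  1.97752374  0.00340469  1.13531944
 -1.53612473]
lin [-1.000e-02 -8.000e-02  1.578e+01] twist [0.001 0.    0.003] rows lin>=3.8 rot>=0.0 head0 -124.8
```

View pics/w22.png

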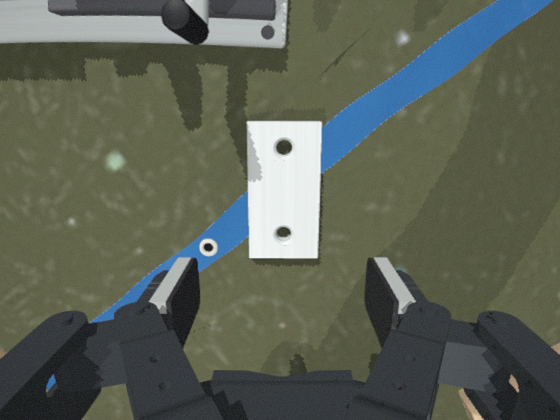

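>>> play_rows --linear '[[0.1,-0.1,3],[0.1,-0.1,6],[0.1,-0.1,9],[0.1,-0.1,11],[0.1,-0.1,13],[0.1,-0.1,14.5],[0.1,-0.1,15.2],[0.1,-0.1,15.7],[0.1,-0.1,15.7],[0.1,-0.1,15.7]]' --twist '[[0,0,0],[0,0,0],[0,0,0],[0,0,0],[0,0,0],[0,0,0],[0,0,0],[0,0,0],[0,0,0],[0,0,0]]' --claw '[78,78,78,78,78,78,78,78,78,78]'

```text
t: 28.22
eef_pos: [0.3365, -0.3121, 0.0143]
eef_rot: [0.0, -0.462, 0.887, -0.0]
wrist_force: [-0.4, 0.4, -0.1]
opening: 0.0666
```

```bash
python3 -c "
from h import *
go(.336,-.3115,.0118,-125)"
```

```text
lin [-0.02  0.07  0.25] twist [-0.001 -0.     0.   ] rows lin>=0.1 rot>=0.0 head0 -125.0
```

>>> play_rows --linear '[[0,0.05,0.25],[0,0.05,0.25],[0,0.05,0.25],[0,0.05,0.25],[0,0.05,0.25],[0,0.05,0.25],[0,0.05,0.25],[0,0.05,0.25],[0,0.05,0.25]]' --twist '[[0,0,0],[0,0,0],[0,0,0],[0,0,0],[0,0,0],[0,0,0],[0,0,0],[0,0,0],[0,0,0]]' --claw '[78,78,40,40,40,40,40,40,40]' --squeeze 80

```text
t: 28.97
eef_pos: [0.3359, -0.3118, 0.0124]
eef_rot: [0.0, -0.462, 0.887, -0.0]
wrist_force: [-3.1, 3.7, 12.7]
opening: 0.0538
```

```bash
python3 inhand.py w23.png; python3 -c "
from h import *
go(.6114,-.2245,.18,-38)"
```

```text
[ 0.33593254 -0.31178538  0.01236507] [-3.56514727  3.00291147 11.36252428] 0.05399784933319665
[  0.15536983 -34.55926951   0.38784613]
[ 0.24612422 37.44480706  0.34043756]
[  0.26767135 -55.49668312   0.40164661]
lin [-22.96 -17.56 -16.75] twist [-0.000e+00 -1.000e-03 -1.519e+00] rows lin>=8.0 rot>=12.2 head0 -125.0
```

View pics/w23.png

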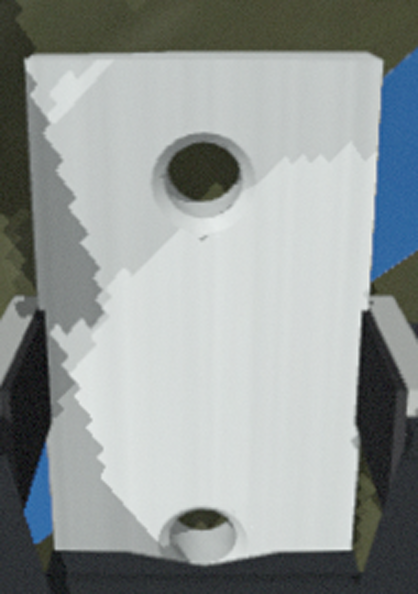

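>>> play_rows --linear '[[0,0,-2],[0,0,-5],[0,0,-8],[0,0,-11],[0,0,-14],[-2,-1.5,-16],[-5,-4,-16.5],[-8,-6,-16.5],[-11,-8.5,-16.5],[-14,-11,-16.5],[-17,-13,-16.5],[-20,-15.3,-16.5]]' --twist '[[0,0,0],[0,0,0],[0,0,-0.12],[0,0,-0.24],[0,0,-0.36],[0,0,-0.48],[0,0,-0.6],[0,0,-0.72],[0,0,-0.84],[0,0,-0.96],[0,0,-1.08],[0,0,-1.2]]' --claw '[40,40,40,40,40,40,40,40,40,40,40,40]'

```text
t: 30.02
eef_pos: [0.577, -0.2347, 0.1763]
eef_rot: [0.0, 0.883, -0.469, -0.0]
wrist_force: [0.7, -0.5, -1.8]
opening: 0.0535
```

Run:
```python
from plates import *
s=arm.get_state();print(s["eef_pos"],s["wrist_force"],s["opening"])
go(.6114,-.2245,.13,-38)
```

```text
[ 0.57698417 -0.2346896   0.17627363] [ 0.67604693 -0.50536327 -1.76871629] 0.05353421637226971
lin [ 1.08 -3.42  4.63] twist [ 0.     0.    -0.313] rows lin>=1.4 rot>=2.5 head0 -55.9
```

>>> play_rows --linear '[[0.5,-1.5,0],[1,-3,0],[1.1,-3.4,1],[1.1,-3.4,3],[1.1,-3.4,4.5],[1.1,-3.4,4.5],[1.1,-3.4,4.5],[1.1,-3.4,4.5]]' --twist '[[0,0,-0.12],[0,0,-0.24],[0,0,-0.31],[0,0,-0.31],[0,0,-0.31],[0,0,-0.31],[0,0,-0.31],[0,0,-0.31]]' --claw '[40,40,40,40,40,40,40,40]'

```text
t: 30.68
eef_pos: [0.6105, -0.2261, 0.1325]
eef_rot: [0.0, 0.944, -0.33, 0.001]
wrist_force: [-0.3, -0.2, -1.8]
opening: 0.0538
```

```bash
python3 inhand.py w24.png
python3 - <<'E'
from plates import *
go(.6114,-.2245,.104,-38)
E
```

```text
[ 0.61071449 -0.22611201  0.13278635] [-0.82811821  0.28893706 -1.46614243] 0.05362044515677167
[  1.03444337  -1.91674315 120.78949023]
[  1.20478281 137.26633511 120.71716121]
[  1.2529919  -42.38746279 120.81101729]
lin [-0.05 -0.17  2.88] twist [-0.001 -0.002 -0.009] rows lin>=0.7 rot>=0.1 head0 -38.5
```

View pics/w24.png

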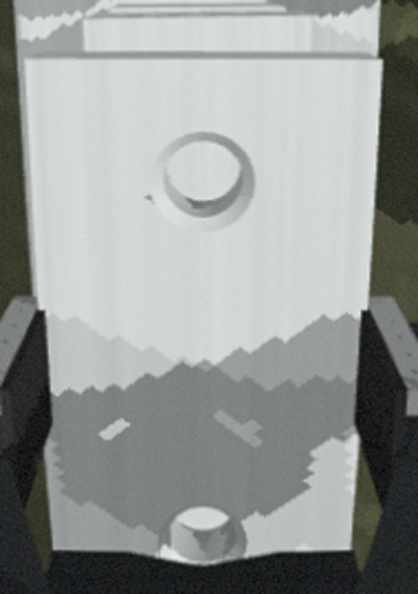

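>>> play_rows --linear '[[-0.05,-0.17,1],[-0.05,-0.17,2],[-0.05,-0.17,2.7],[-0.05,-0.17,2.7],[-0.05,-0.17,2.7]]' --twist '[[0,0,-0.009],[0,0,-0.009],[0,0,-0.009],[0,0,-0.009],[0,0,-0.009]]' --claw '[40,40,40,40,40]'

```text
t: 31.15
eef_pos: [0.6103, -0.2241, 0.1034]
eef_rot: [0.0, 0.946, -0.325, -0.001]
wrist_force: [0.3, -0.2, -1.9]
opening: 0.0538
```

```bash
python3 inhand.py w25.png
python3 - <<'E'
from plates import *
go(.6112,-.2244,.085,-38)
E
```

```text
[ 0.6107458  -0.22422367  0.10414317] [ 0.00252128  0.23741183 -0.90720797] 0.053363247413577834
[ 0.79388934 -9.50068594 92.14194792]
[  0.95297091 113.53986643  92.15463948]
[  0.98445732 -45.25689064  92.13818811]
lin [ 0.05 -0.01  1.91] twist [0. 0. 0.] rows lin>=0.5 rot>=0.0 head0 -38.0
```

View pics/w25.png

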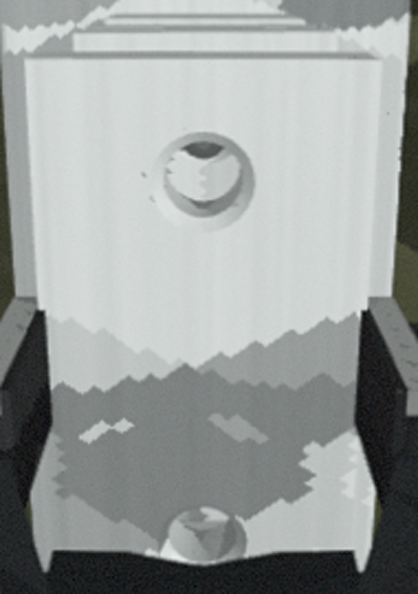

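>>> play_rows --linear '[[0,0,0.5],[0,0,1.0],[0,0,1.5],[0,0,2.0],[0,0,2.5],[0,0,2.5]]' --twist '[[0,0,0],[0,0,0],[0,0,0],[0,0,0],[0,0,0],[0,0,0]]' --claw '[40,40,40,40,40,40]'

```text
t: 31.7
eef_pos: [0.6104, -0.2238, 0.078]
eef_rot: [-0.0, 0.946, -0.325, -0.001]
wrist_force: [0.2, 0.8, -2.0]
opening: 0.0535
```

>>> play_rows --linear '[[0,0,0.4],[0,0,0.7],[0,0,0.7]]' --twist '[[0,0,0],[0,0,0],[0,0,0]]' --claw '[40,40,40]'

```text
t: 31.95
eef_pos: [0.6107, -0.224, 0.0717]
eef_rot: [-0.0, 0.946, -0.325, -0.0]
wrist_force: [0.2, -0.5, -1.5]
opening: 0.0537
```

>>> play_rows --linear '[[0,0,0.15],[0,0,0.3],[0,0,0.3]]' --twist '[[0,0,0],[0,0,0],[0,0,0]]' --claw '[40,40,40]'

```text
t: 32.2
eef_pos: [0.6109, -0.2242, 0.0692]
eef_rot: [-0.0, 0.946, -0.325, 0.0]
wrist_force: [0.5, 1.4, -2.9]
opening: 0.0538
```

>>> play_rows --linear '[[0,0,0.1],[0,0,0.15],[0,0,0.15]]' --twist '[[0,0,0],[0,0,0],[0,0,0]]' --claw '[40,40,40]'

```text
t: 32.45
eef_pos: [0.6109, -0.2242, 0.0686]
eef_rot: [0.0, 0.946, -0.325, 0.0]
wrist_force: [-2.9, 1.0, 4.7]
opening: 0.054
```

>>> play_rows --linear '[[0,0,0],[0,0,0],[0,0,0],[0,0,0],[0,0,-2],[0,0,-5],[0,0,-8],[0,0,-10],[0,0,-11],[0,0,-11]]' --twist '[[0,0,0],[0,0,0],[0,0,0],[0,0,0],[0,0,0],[0,0,0],[0,0,0],[0,0,0],[0,0,0],[0,0,0]]' --claw '[70,78,78,78,78,78,78,78,78,78]'

```text
t: 33.28
eef_pos: [0.6119, -0.2246, 0.1803]
eef_rot: [0.0, 0.946, -0.326, 0.002]
wrist_force: [0.1, -0.5, 0.0]
opening: 0.0662
```

Run:
```python
from plates import *
im=get_image("wrist");save(im,"w26.png"); s=arm.get_state(); 
print(s["eef_pos"],s["wrist_force"],s["opening"])
im=get_image("scene"); a=cv2.cvtColor(im["pixels"],cv2.COLOR_RGB2BGR)[140:240,270:420]; cv2.imwrite("pics/s26.png",cv2.resize(a,None,fx=5,fy=5,interpolation=cv2.INTER_CUBIC))
```

```text
[ 0.61105211 -0.22435779  0.17806707] [ 0.05477377 -0.23486121 -1.36826659] 0.06667257149837533
```

View pics/s26.png

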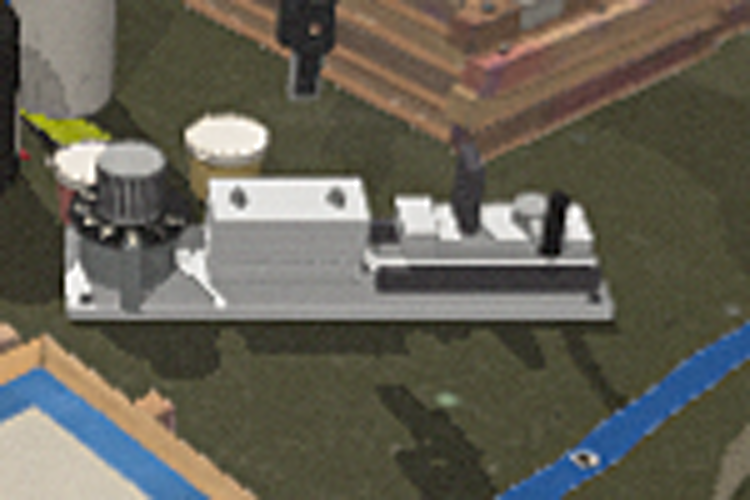

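View pics/w26.png

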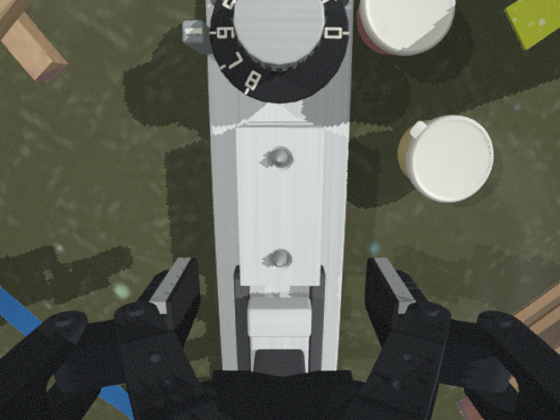

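Run:
```python
from plates import *
go(.5325,-.3277,.16,-127.8)
```

```text
lin [ 0.23 12.95  1.67] twist [1.000e-03 0.000e+00 1.567e+00] rows lin>=3.1 rot>=12.5 head0 -38.0
```

>>> play_rows --linear '[[0,1,0],[0,2,0],[0,3,0],[0,4,0],[0,5,0],[0,6,0],[0.1,7,0],[0.1,8.5,0],[0.2,10,0],[0.2,11.5,0.5],[0.2,13,1],[0.2,13,1.5]]' --twist '[[0,0,0.12],[0,0,0.24],[0,0,0.36],[0,0,0.48],[0,0,0.6],[0,0,0.72],[0,0,0.84],[0,0,0.96],[0,0,1.08],[0,0,1.2],[0,0,1.32],[0,0,1.44]]' --claw '[78,78,78,70,60,50,45,45,45,45,45,45]'

```text
t: 34.38
eef_pos: [0.5289, -0.3311, 0.1603]
eef_rot: [-0.002, -0.492, 0.871, 0.001]
wrist_force: [-1.0, -1.0, -0.6]
opening: 0.0385
```

>>> play_rows --linear '[[0,0,0],[0,0,0],[0,0,0],[0,0,0]]' --twist '[[0,0,0.12],[0,0,0.12],[0,0,0.12],[0,0,0.12]]' --claw '[45,45,45,45]'

```text
t: 34.72
eef_pos: [0.5321, -0.3276, 0.1619]
eef_rot: [-0.0, -0.445, 0.895, 0.0]
wrist_force: [1.2, 0.2, -0.4]
opening: 0.0386
```

Run:
```python
from plates import *
im=get_image("wrist");save(im,"w27.png"); s=arm.get_state(); 
print(s["eef_pos"],s["q"],s["opening"])
for d in nets.landmark_of(im,"fence_grip")[:2]: print(d["score"],d["point"],at_z(im,d["point"],.09))
go(.5325,-.3277,.087,-127.8)
```

```text
[ 0.53231459 -0.32758127  0.1622001 ] [ 0.53602597  0.3882641  -0.07318699  1.5629297   0.02978668  1.19227235
 -1.76192291] 0.038257529027271565
0.76 [278.8, 232.1] [ 0.53157402 -0.32481777  0.09      ]
lin [-0.01 -0.01  7.54] twist [ 0.    -0.     0.011] rows lin>=1.8 rot>=0.1 head0 -127.2
```

View pics/w27.png

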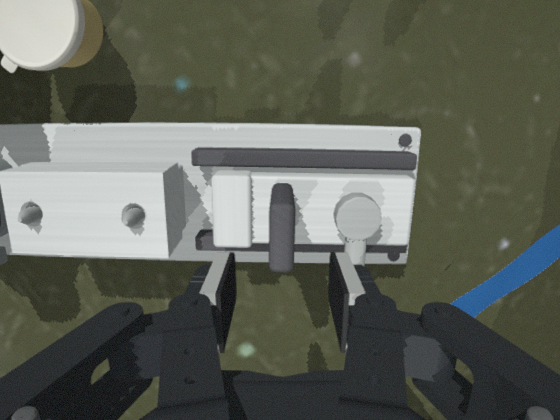

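>>> play_rows --linear '[[0,0,2],[0,0,4],[0,0,6],[0,0,7.2],[0,0,7.5],[0,0,7.5],[0,0,7.5],[0,0,7.5],[0,0,7.5],[0,0,7.5],[0,0,7.5],[0,0,7.5]]' --twist '[[0,0,0.011],[0,0,0.011],[0,0,0.011],[0,0,0.011],[0,0,0.011],[0,0,0.011],[0,0,0.011],[0,0,0.011],[0,0,0.011],[0,0,0.011],[0,0,0.011],[0,0,0.011]]' --claw '[45,45,45,45,45,45,0,0,0,0,0,0]' --squeeze 50

```text
t: 35.82
eef_pos: [0.5332, -0.3283, 0.0893]
eef_rot: [0.001, -0.438, 0.899, -0.001]
wrist_force: [0.4, 1.5, 6.4]
opening: 0.0131
```

>>> play_rows --linear '[[-0.5,0,0],[-1,0,0],[-1.5,0,0],[-2,0,0],[-2,0,0],[-2,0,0]]' --twist '[[0,0,0],[0,0,0],[0,0,0],[0,0,0],[0,0,0],[0,0,0]]' --claw '[0,0,0,0,0,0]'

```text
t: 36.32
eef_pos: [0.5451, -0.3131, 0.0894]
eef_rot: [0.0, -0.438, 0.899, -0.001]
wrist_force: [-2.6, -0.7, 5.5]
opening: 0.0132
```

Run:
```python
from plates import *
im=get_image("wrist");save(im,"w28.png"); s=arm.get_state(); 
print(s["eef_pos"],s["wrist_force"],s["opening"])
```

```text
[ 0.54506209 -0.31312189  0.08933381] [-1.60488356 -0.04672763  7.18602186] 0.013331664859122946
```

View pics/w28.png

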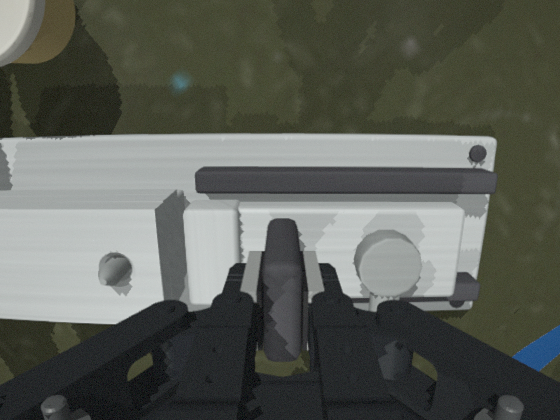

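>>> play_rows --linear '[[-0.3,0,0],[-0.6,0,0],[-0.7,0,0],[-0.7,0,0]]' --twist '[[0,0,0],[0,0,0],[0,0,0],[0,0,0]]' --claw '[0,0,0,0]'

```text
t: 36.7
eef_pos: [0.5489, -0.3083, 0.0894]
eef_rot: [-0.0, -0.438, 0.899, -0.001]
wrist_force: [-3.9, -2.5, 7.0]
opening: 0.0134
```

>>> play_rows --linear '[[-0.1,0,0],[-0.15,0,0],[-0.15,0,0]]' --twist '[[0,0,0],[0,0,0],[0,0,0]]' --claw '[0,0,0]'

```text
t: 36.95
eef_pos: [0.5495, -0.3074, 0.0893]
eef_rot: [-0.0, -0.438, 0.899, -0.001]
wrist_force: [-3.6, -3.6, 8.2]
opening: 0.0132
```

>>> play_rows --linear '[[-0.1,0,0],[-0.1,0,0],[-0.1,0,0]]' --twist '[[0,0,0],[0,0,0],[0,0,0]]' --claw '[0,0,0]'

```text
t: 37.2
eef_pos: [0.5499, -0.3069, 0.0894]
eef_rot: [-0.0, -0.438, 0.899, -0.001]
wrist_force: [-4.5, -3.5, 8.7]
opening: 0.0131
```

Run:
```python
from plates import *
im=get_image("wrist");save(im,"w29.png"); s=arm.get_state(); 
print(s["eef_pos"],s["wrist_force"],s["opening"])
```

```text
[ 0.54992147 -0.30690772  0.08935465] [-4.52094121 -3.18104423  8.06915385] 0.013319388660316216
```

View pics/w29.png

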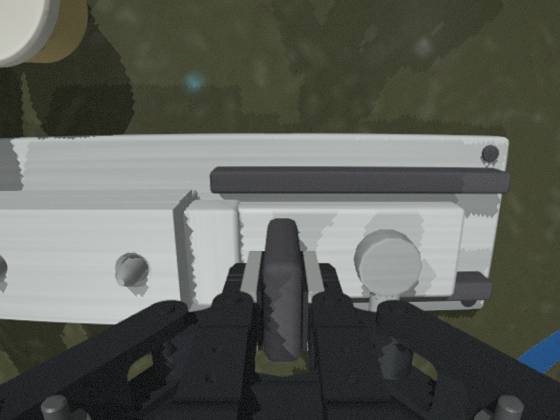

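>>> play_rows --linear '[[-0.1,0,0],[-0.1,0,0],[-0.1,0,0]]' --twist '[[0,0,0],[0,0,0],[0,0,0]]' --claw '[0,0,0]'

```text
t: 37.5
eef_pos: [0.55, -0.3068, 0.0893]
eef_rot: [-0.001, -0.437, 0.899, -0.001]
wrist_force: [-7.3, -5.3, 8.0]
opening: 0.0133
```

>>> play_rows --linear '[[-0.1,0,0],[-0.1,0,0],[-0.1,0,0]]' --twist '[[0,0,0],[0,0,0],[0,0,0]]' --claw '[0,0,0]'

```text
t: 37.75
eef_pos: [0.5504, -0.3062, 0.0894]
eef_rot: [-0.001, -0.437, 0.899, -0.002]
wrist_force: [-8.7, -6.4, 9.8]
opening: 0.0132
```

>>> play_rows --linear '[[-0.1,0,0],[-0.1,0,0],[-0.1,0,0]]' --twist '[[0,0,0],[0,0,0],[0,0,0]]' --claw '[0,0,0]'

```text
t: 38.0
eef_pos: [0.551, -0.3056, 0.0893]
eef_rot: [-0.001, -0.437, 0.899, -0.002]
wrist_force: [-7.7, -7.3, 9.2]
opening: 0.0131
```

Run:
```python
from plates import *
im=get_image("wrist"); s=arm.get_state(); 
a=cv2.cvtColor(im["pixels"],cv2.COLOR_RGB2BGR)[170:330,80:280]; cv2.imwrite("pics/w30.png",cv2.resize(a,None,fx=3.5,fy=3.5,interpolation=cv2.INTER_CUBIC))
print(s["eef_pos"],s["wrist_force"],s["opening"])
im=get_image("scene"); a=cv2.cvtColor(im["pixels"],cv2.COLOR_RGB2BGR)[140:240,270:420]; cv2.imwrite("pics/s30.png",cv2.resize(a,None,fx=5,fy=5,interpolation=cv2.INTER_CUBIC))
```

```text
[ 0.55094555 -0.3055956   0.08932605] [-8.4629089  -6.63501222  9.03906033] 0.013119439209008057
```

View pics/w30.png

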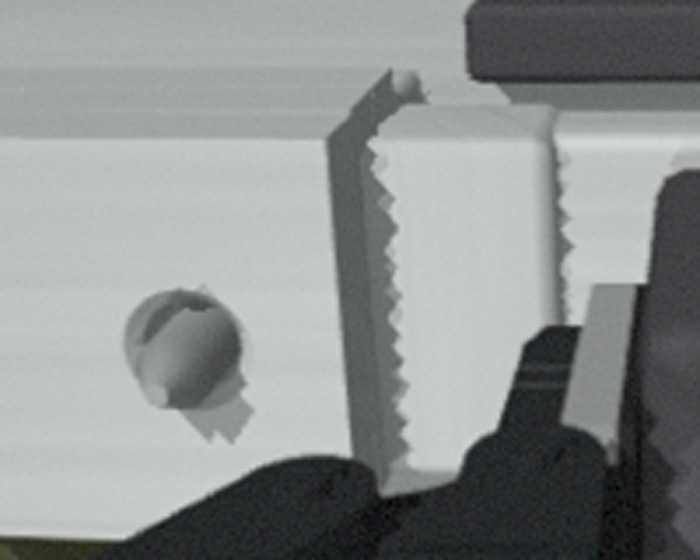

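View pics/s30.png

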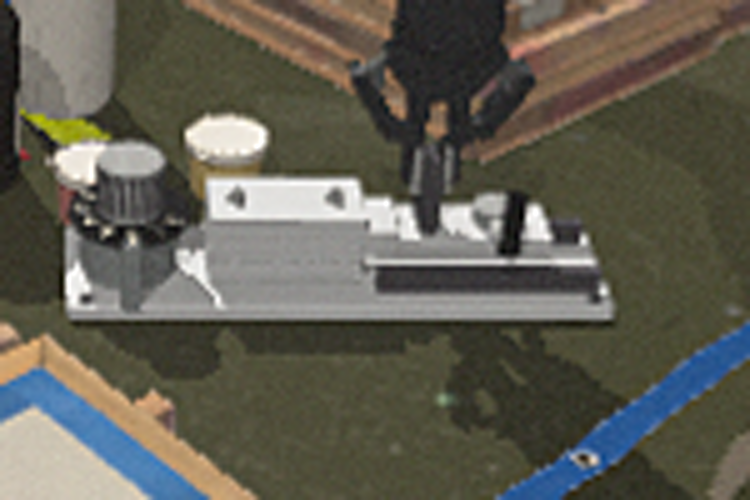

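>>> play_rows --linear '[[0.05,0,0],[0.05,0,0],[0.05,0,0],[0.05,0,0],[0.05,0,-2],[0.05,0,-5],[0.05,0,-7],[0.05,0,-7]]' --twist '[[0,0,0],[0,0,0],[0,0,0],[0,0,0],[0,0,0],[0,0,0],[0,0,0],[0,0,0]]' --claw '[40,45,45,45,45,45,45,45]'

```text
t: 38.77
eef_pos: [0.5544, -0.3033, 0.1628]
eef_rot: [0.002, -0.439, 0.899, -0.003]
wrist_force: [0.0, -0.1, 0.6]
opening: 0.0386
```

Run:
```python
from plates import *
import pickle
im=get_image("wrist");save(im,"w31.png"); s=arm.get_state(); 
print(s["eef_pos"],s["opening"])
for k,z in dict(fence_grip=.09,lever_pivot=.086,lever_knob=.086,fence_face=.038,seat=.032).items():
  for d in nets.landmark_of(im,k)[:2]: print(k,d["score"],d["point"],at_z(im,d["point"],z))
```

```text
[ 0.55351296 -0.30299147  0.16041104] 0.03824290351438861
fence_grip 0.63 [286.2, 237.6] [ 0.54892957 -0.30194803  0.09      ]
lever_pivot 0.63 [372.3, 233.8] [ 0.51870861 -0.3420416   0.086     ]
fence_face 0.6 [224.3, 210.3] [ 0.57657156 -0.26889916  0.038     ]
seat 0.2 [132.6, 220.7] [ 0.61163635 -0.20809365  0.032     ]
```

View pics/w31.png

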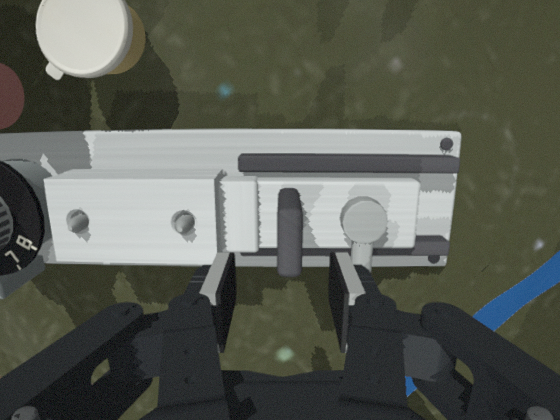

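Run:
```python
from plates import *
im=get_image("wrist"); print("hub",at_z(im,(364,218),.065))
go(.4785,-.3085,.16,-128)
```

```text
hub [ 0.52043416 -0.34215953  0.065     ]
lin [ 4.98  5.39 -0.32] twist [ 0.002 -0.     0.   ] rows lin>=1.8 rot>=0.0 head0 -128.0
```

>>> play_rows --linear '[[2.5,2.7,0],[5,5.4,0],[5,5.4,0],[5,5.4,0],[5,5.4,0]]' --twist '[[0,0,0],[0,0,0],[0,0,0],[0,0,0],[0,0,0]]' --claw '[45,45,45,45,45]'

```text
t: 39.53
eef_pos: [0.479, -0.3087, 0.1578]
eef_rot: [0.0, -0.438, 0.899, -0.0]
wrist_force: [1.6, 0.9, 1.2]
opening: 0.0382
```

Run:
```python
from plates import *
im=get_image("wrist");save(im,"w32.png"); s=arm.get_state(); 
print(s["eef_pos"],s["opening"])
for k,z in dict(fence_grip=.09,lever_pivot=.086,lever_knob=.086).items():
  for d in nets.landmark_of(im,k)[:2]: print(k,d["score"],d["point"],at_z(im,d["point"],z))
go(.4785,-.3085,.084,-128)
```

```text
[ 0.4795397  -0.30848594  0.15781749] 0.038485158140218814
fence_grip 0.78 [191.0, 136.9] [ 0.54895892 -0.30314068  0.09      ]
lever_pivot 0.69 [284.6, 135.7] [ 0.51902321 -0.34160301  0.086     ]
lever_knob 0.61 [287.2, 235.4] [ 0.47410947 -0.30855767  0.086     ]
lin [0.08 0.09 7.37] twist [-0.     0.     0.001] rows lin>=1.8 rot>=0.0 head0 -127.9
```

View pics/w32.png

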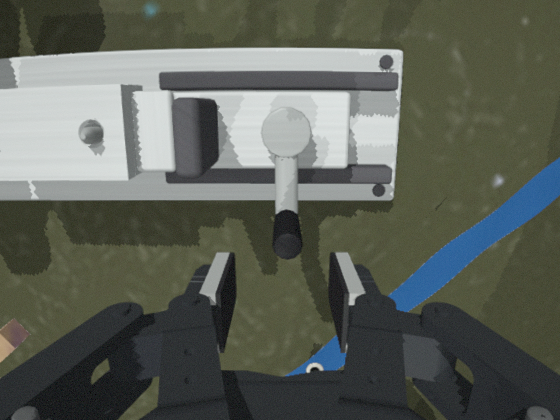

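Run:
```python
from plates import *
im=get_image("wrist"); print("knobtop",at_z(im,(287.5,244.5),.106),"hub",at_z(im,(286.5,133),.065))
go(.4765,-.309,.084,-128)
```

```text
knobtop [ 0.47665428 -0.3095991   0.106     ] hub [ 0.51875242 -0.3421106   0.065     ]
lin [0.22 0.2  7.36] twist [0.    0.    0.001] rows lin>=1.8 rot>=0.0 head0 -127.9
```

>>> play_rows --linear '[[0.25,0.2,2],[0.25,0.2,4],[0.25,0.2,6],[0.25,0.2,7.2],[0.25,0.2,7.3],[0.25,0.2,7.3],[0.25,0.2,7.3],[0.25,0.2,7.3],[0.25,0.2,7.3],[0.25,0.2,7.3],[0.25,0.2,7.3]]' --twist '[[0,0,0],[0,0,0],[0,0,0],[0,0,0],[0,0,0],[0,0,0],[0,0,0],[0,0,0],[0,0,0],[0,0,0],[0,0,0]]' --claw '[45,45,45,45,45,0,0,0,0,0,0]' --squeeze 40

```text
t: 40.7
eef_pos: [0.4762, -0.3099, 0.0858]
eef_rot: [0.0, -0.438, 0.899, -0.001]
wrist_force: [0.3, 0.4, 4.6]
opening: 0.015
```

Run:
```python
from plates import *
im=get_image("wrist");save(im,"w33.png")
s=arm.get_state(); M=Rq(s["eef_rot"]); p=np.array(s["eef_pos"]); print(p,s["wrist_force"],s["opening"])
print("hub",at_z(im,(287,140),.065))
P=np.array([.519,-.342]); a0=np.degrees(np.arctan2(*(p[:2]-P)[::-1]))%360; r=.055
print(a0,np.linalg.norm(p[:2]-P))
for i in range(1,18):
    k=i/16; a=np.radians(a0+(233-a0)*min(k,1)); q=np.r_[P+r*np.array([np.cos(a),np.sin(a)]),p[2]]
    print(np.round(M.T@(q-p)*100,1).tolist(), round(np.radians(a0)-a,2))
```

```text
[ 0.47618387 -0.30989123  0.08575443] [-0.75103688 -0.0991455   4.87352605] 0.014603455245200701
hub [ 0.5179288  -0.34488591  0.065     ]
143.13295454042415 0.053518167322705756
[0.5, 0.1, -0.0] -0.1
[1.1, 0.0, -0.0] -0.2
[1.6, -0.1, -0.0] -0.29
[2.1, -0.3, 0.0] -0.39
[2.6, -0.6, 0.0] -0.49
[3.0, -0.8, 0.0] -0.59
[3.5, -1.2, 0.0] -0.69
[3.9, -1.5, 0.0] -0.78
[4.2, -1.9, 0.0] -0.88
[4.5, -2.4, 0.0] -0.98
[4.8, -2.8, 0.0] -1.08
[5.0, -3.3, 0.0] -1.18
[5.2, -3.8, 0.0] -1.27
[5.3, -4.4, 0.0] -1.37
[5.4, -4.9, 0.0] -1.47
[5.4, -5.4, 0.0] -1.57
[5.4, -5.4, 0.0] -1.57
```

View pics/w33.png

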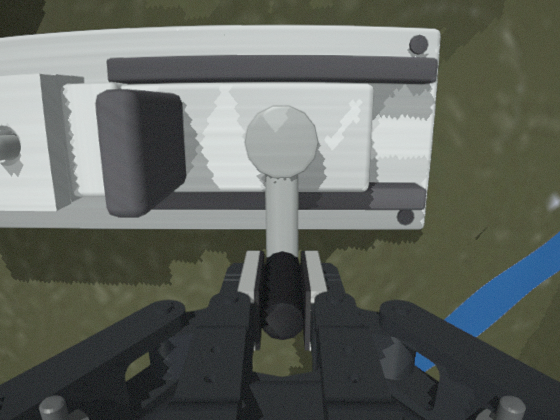

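>>> play_rows --linear '[[0,0,0],[0,0,0],[0.5,0,0],[1.1,0,0],[1.6,-0.1,0],[2.1,-0.3,0],[2.6,-0.6,0],[3.0,-0.8,0],[3.5,-1.2,0],[3.9,-1.5,0],[4.2,-1.9,0],[4.5,-2.4,0]]' --twist '[[0,0,0],[0,0,0],[0,0,-0.1],[0,0,-0.2],[0,0,-0.29],[0,0,-0.39],[0,0,-0.49],[0,0,-0.59],[0,0,-0.69],[0,0,-0.78],[0,0,-0.88],[0,0,-0.98]]' --claw '[22,22,22,22,22,22,22,22,22,22,22,22]'

```text
t: 41.75
eef_pos: [0.4665, -0.3591, 0.0845]
eef_rot: [-0.0, 0.811, -0.585, -0.001]
wrist_force: [-2.7, 3.4, 3.4]
opening: 0.019
```

Run:
```python
from plates import *
im=get_image("wrist");save(im,"w34.png")
s=arm.get_state(); M=Rq(s["eef_rot"]); p=np.array(s["eef_pos"]); print(p,s["wrist_force"],s["opening"])
P=np.array([.519,-.3425]); a0=np.degrees(np.arctan2(*(p[:2]-P)[::-1]))%360; r=.055
print(a0,np.linalg.norm(p[:2]-P))
for i in range(1,9):
    k=i/7; a=np.radians(a0+(236-a0)*min(k,1)); q=np.r_[P+r*np.array([np.cos(a),np.sin(a)]),p[2]]
    print(np.round(M.T@(q-p)*100,1).tolist(), round(np.radians(a0)-a,2))
```

```text
[ 0.4666284  -0.36030985  0.08449412] [-0.39822048  1.55349625  2.4611556 ] 0.018655628727702323
198.7814688782938 0.05531704233373687
[0.5, -0.1, -0.0] -0.09
[1.0, -0.1, -0.0] -0.19
[1.5, -0.2, -0.0] -0.28
[2.0, -0.4, -0.0] -0.37
[2.5, -0.6, -0.0] -0.46
[2.9, -0.9, -0.0] -0.56
[3.3, -1.1, -0.0] -0.65
[3.3, -1.1, -0.0] -0.65
```

View pics/w34.png

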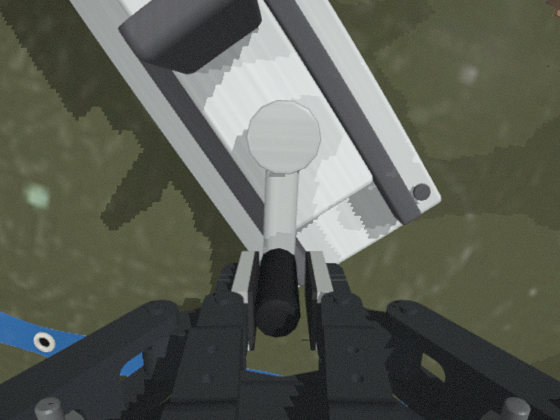

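>>> play_rows --linear '[[0.5,0,0],[1.0,-0.1,0],[1.5,-0.2,0],[2.0,-0.4,0],[2.5,-0.6,0],[2.9,-0.9,0],[2.9,-0.9,0],[2.9,-0.9,0]]' --twist '[[0,0,-0.09],[0,0,-0.19],[0,0,-0.28],[0,0,-0.37],[0,0,-0.46],[0,0,-0.56],[0,0,-0.6],[0,0,-0.6]]' --claw '[22,22,22,22,22,22,22,22]'

```text
t: 42.47
eef_pos: [0.4843, -0.3844, 0.0844]
eef_rot: [-0.0, 0.947, -0.321, -0.0]
wrist_force: [-0.1, -1.0, 1.0]
opening: 0.0189
```

Run:
```python
from plates import *
im=get_image("wrist");save(im,"w35.png")
s=arm.get_state(); M=Rq(s["eef_rot"]); p=np.array(s["eef_pos"]); print(p,s["wrist_force"],s["opening"])
P=np.array([.519,-.3425]); a0=np.degrees(np.arctan2(*(p[:2]-P)[::-1]))%360
print(a0,np.linalg.norm(p[:2]-P),np.degrees(np.arctan2(M[1,0],M[0,0])))
```

```text
[ 0.48423851 -0.38450042  0.0844815 ] [0.0920361  0.57453418 0.15757007] 0.018684492462280728
230.3872720148364 0.05451969031827836 -37.63526806790712
```

View pics/w35.png

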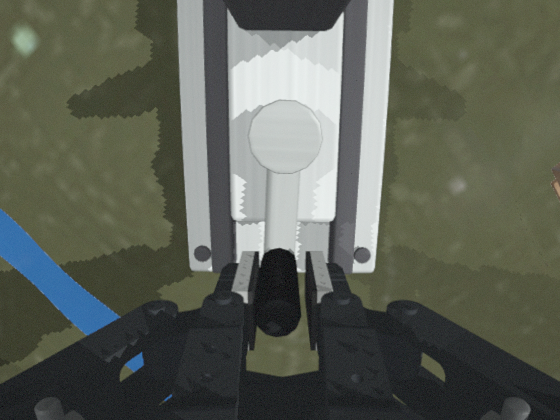

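>>> play_rows --linear '[[0.2,0,0],[0.4,0,0],[0.6,0,0],[0.6,0,0],[0.6,0,0]]' --twist '[[0,0,0],[0,0,0],[0,0,0],[0,0,0],[0,0,0]]' --claw '[22,22,22,22,22]'

```text
t: 42.93
eef_pos: [0.4869, -0.3871, 0.0842]
eef_rot: [-0.0, 0.947, -0.322, -0.003]
wrist_force: [-12.9, 7.8, 8.5]
opening: 0.0191
```

>>> play_rows --linear '[[0.2,0,0],[0.3,0,0],[0.3,0,0],[0.3,0,0]]' --twist '[[0,0,0],[0,0,0],[0,0,0],[0,0,0]]' --claw '[22,22,22,22]'

```text
t: 43.27
eef_pos: [0.4877, -0.3879, 0.084]
eef_rot: [-0.001, 0.947, -0.322, -0.005]
wrist_force: [-20.3, 12.8, 14.6]
opening: 0.0186
```

Run:
```python
from plates import *
im=get_image("wrist");save(im,"w36.png")
s=arm.get_state(); print(s["eef_pos"],s["wrist_force"],s["opening"])
```

```text
[ 0.48768963 -0.38794544  0.08402445] [-20.5048277   12.73570697  13.44570749] 0.019016718120814877
```

View pics/w36.png

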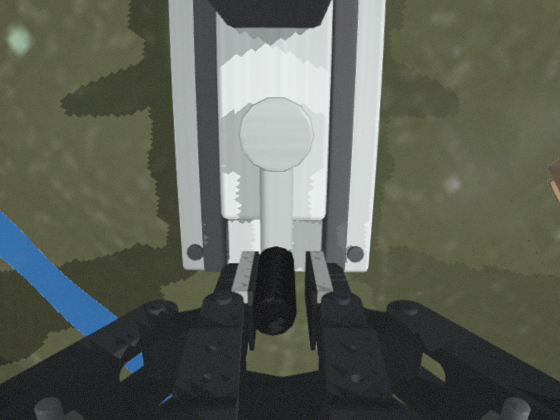

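>>> play_rows --linear '[[-0.4,0,0],[-0.7,0,0],[-0.7,0,0],[-0.7,0,0],[-0.7,0,-2],[-0.7,0,-5],[-0.7,0,-8],[-0.7,0,-9],[-0.7,0,-9]]' --twist '[[0,0,0],[0,0,0],[0,0,0],[0,0,0],[0,0,0],[0,0,0],[0,0,0],[0,0,0],[0,0,0]]' --claw '[40,45,45,45,45,45,60,80,80]'

```text
t: 44.07
eef_pos: [0.4878, -0.387, 0.1786]
eef_rot: [0.001, 0.947, -0.321, 0.003]
wrist_force: [-0.4, -0.3, -0.3]
opening: 0.0683
```

Run:
```python
from plates import *
im=get_image("wrist");save(im,"w37.png")
s=arm.get_state(); print(s["eef_pos"],s["wrist_force"],s["opening"])
for k,z in dict(fence_grip=.09,lever_pivot=.086,lever_knob=.086,fence_face=.038).items():
  for d in nets.landmark_of(im,k)[:2]: print(k,d["score"],d["point"],at_z(im,d["point"],z))
im=get_image("scene"); a=cv2.cvtColor(im["pixels"],cv2.COLOR_RGB2BGR)[140:240,270:420]; cv2.imwrite("pics/s37.png",cv2.resize(a,None,fx=5,fy=5,interpolation=cv2.INTER_CUBIC))
```

```text
[ 0.48690671 -0.38646555  0.17631077] [ 0.35800849 -0.03265558 -0.52098219] 0.0678211499825347
fence_grip 0.63 [273.3, 37.2] [ 0.54795678 -0.30315653  0.09      ]
lever_pivot 0.62 [275.8, 124.6] [ 0.52003507 -0.34152036  0.086     ]
lever_knob 0.62 [274.3, 217.5] [ 0.48494169 -0.38543075  0.086     ]
```

View pics/w37.png

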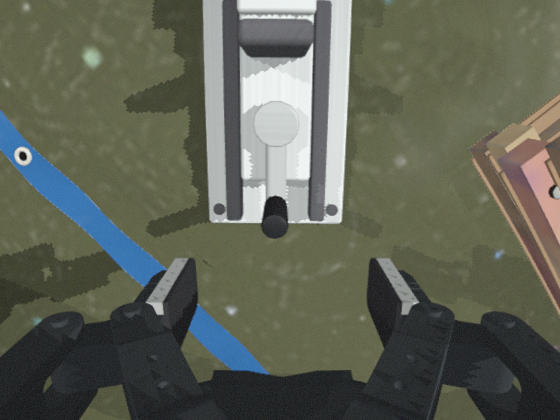

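View pics/s37.png

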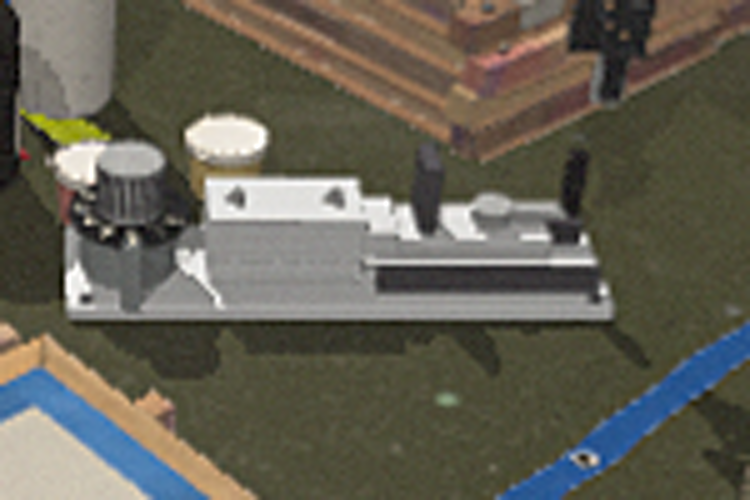

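Run:
```python
from plates import *
go(.665,-.156,.185,-38)
```

```text
lin [  0.28 -29.13  -1.16] twist [0.    0.002 0.009] rows lin>=7.0 rot>=0.1 head0 -37.5
```

>>> play_rows --linear '[[0,-3,-1],[0,-6,-1.2],[0,-9,-1.2],[0,-12,-1.2],[0,-15,-1.2],[0,-18,-1.2],[0,-21,-1.2],[0,-24,-1.2],[0.2,-27,-1.2],[0.3,-29,-1.2],[0.3,-29,-1.2],[0.3,-29,-1.2]]' --twist '[[0,0,0.01],[0,0,0.01],[0,0,0.01],[0,0,0.01],[0,0,0.01],[0,0,0.01],[0,0,0.01],[0,0,0.01],[0,0,0.01],[0,0,0.01],[0,0,0.01],[0,0,0.01]]' --claw '[80,80,80,80,80,80,80,80,80,80,80,80]'

```text
t: 45.37
eef_pos: [0.665, -0.1559, 0.1856]
eef_rot: [-0.0, 0.946, -0.325, -0.001]
wrist_force: [-0.1, -0.9, -0.3]
opening: 0.0682
```

Run:
```python
from plates import *
im=get_image("wrist");save(im,"w38.png")
s=arm.get_state(); print(s["eef_pos"],s["q"],s["opening"])
for k,z in dict(sleeve_grip=.082,seat=.032).items():
  for d in nets.landmark_of(im,k)[:2]: print(k,d["score"],d["point"],at_z(im,d["point"],z))
```

```text
[ 0.66443355 -0.15769199  0.18583492] [ 0.43784064  0.52449104 -0.39294616  1.34730848  0.20008018  1.30995754
 -0.62290978] 0.06839840177480584
sleeve_grip 0.91 [280.1, 173.3] [ 0.68000015 -0.13589498  0.082     ]
seat 0.51 [382.3, 128.7] [ 0.7550403  -0.16290854  0.032     ]
```

View pics/w38.png

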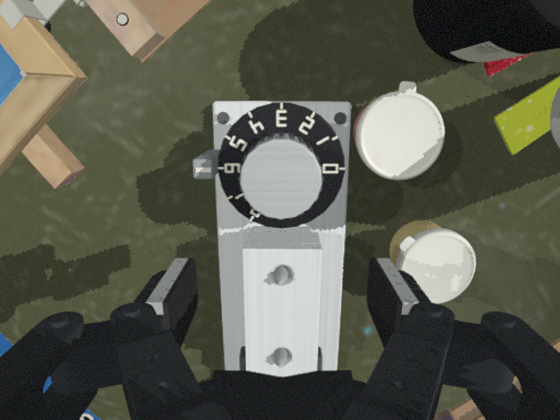

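Run:
```python
from plates import *
im=get_image("wrist")
print(at_z(im,(281.5,178),.102))
go(.680,-.1368,.077,-38)
```

```text
[ 0.68046699 -0.13923269  0.102     ]
lin [-0.13 -2.75 10.96] twist [ 0.001 -0.    -0.003] rows lin>=2.7 rot>=0.0 head0 -38.2
```

>>> play_rows --linear '[[-0.1,-1.5,0],[-0.1,-2.7,1],[-0.1,-2.7,3],[-0.1,-2.7,5],[-0.1,-2.7,7],[-0.1,-2.7,9],[-0.1,-2.7,10.5],[-0.1,-2.7,10.9],[-0.1,-2.7,10.9],[-0.1,-2.7,10.9]]' --twist '[[0,0,0],[0,0,0],[0,0,0],[0,0,0],[0,0,0],[0,0,0],[0,0,0],[0,0,0],[0,0,0],[0,0,0]]' --claw '[80,80,80,80,80,80,80,80,80,80]'

```text
t: 46.4
eef_pos: [0.6812, -0.1353, 0.0785]
eef_rot: [-0.0, 0.945, -0.326, 0.0]
wrist_force: [-0.4, 0.0, -0.1]
opening: 0.0682
```

Run:
```python
from plates import *
im=get_image("wrist");save(im,"w39.png")
s=arm.get_state(); M=Rq(s["eef_rot"]);p=np.array(s["eef_pos"]);print(p,s["wrist_force"],s["opening"])
```

```text
[ 0.681535   -0.13545374  0.07913252] [-0.1695386  -0.21845982  1.61471604] 0.06826452664833614
```

View pics/w39.png

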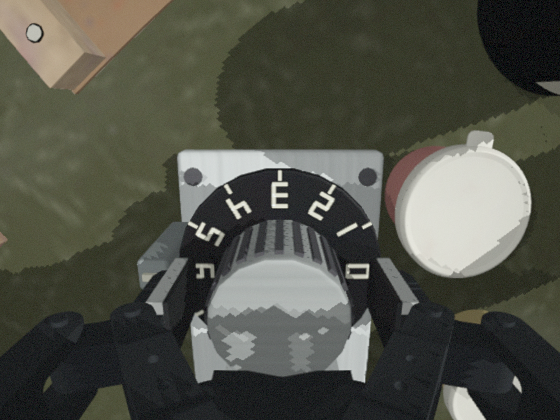

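Run:
```python
from plates import *
im=get_image("wrist")
t=np.linspace(0,2*np.pi,80)
a=cv2.cvtColor(im["pixels"],cv2.COLOR_RGB2BGR).copy()
for (x,y),col in [((.680,-.1375),(0,0,255)),((.681,-.1362),(0,255,0))]:
    q=proj(im,np.c_[x+.025*np.cos(t),y+.025*np.sin(t),.102+0*t]); cv2.polylines(a,[q.round().astype(np.int32)],True,col,1)
    q=proj(im,np.c_[x+.044*np.cos(t),y+.044*np.sin(t),.060+0*t]); cv2.polylines(a,[q.round().astype(np.int32)],True,col,1)
cv2.imwrite("pics/w39o.png",a)
go(.680,-.1375,.077,-38)
```

```text
lin [-0.01  0.25  0.23] twist [-0.001 -0.002 -0.001] rows lin>=0.1 rot>=0.0 head0 -38.0
```

View pics/w39o.png

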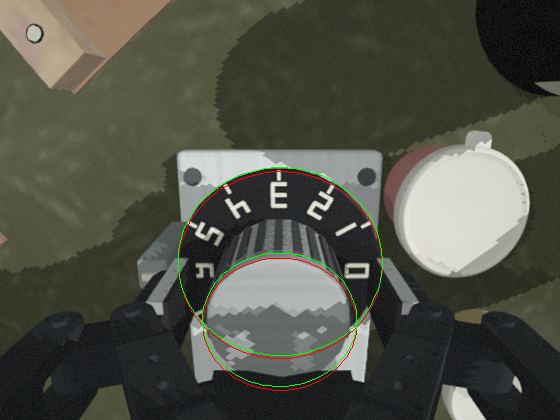

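>>> play_rows --linear '[[0,0.2,0.1],[0,0.2,0.1],[0,0.2,0.1],[0,0.2,0.1],[0,0.2,0.1],[0,0.2,0.1],[0,0.2,0.1],[0,0.2,0.1]]' --twist '[[0,0,0],[0,0,0],[0,0,0],[0,0,0],[0,0,0],[0,0,0],[0,0,0],[0,0,0]]' --claw '[80,80,30,30,30,30,30,30]' --squeeze 60

```text
t: 47.17
eef_pos: [0.6789, -0.1368, 0.0776]
eef_rot: [0.0, 0.945, -0.326, -0.001]
wrist_force: [-7.3, 1.8, 7.3]
opening: 0.0467
```

Run:
```python
from plates import *
s=arm.get_state(); print(s["eef_pos"],s["wrist_force"],s["ft_torque"],s["opening"])
go(.680,-.1375,.077,52)
```

```text
[ 0.6788968  -0.13680062  0.07758109] [-7.33209606  1.79650503  7.25435107] [ 0.29576253  1.30051464 -0.01585867] 0.04672186365795543
lin [ 0.13 -0.01  0.06] twist [-0.000e+00  1.000e-03 -1.571e+00] rows lin>=0.0 rot>=12.6 head0 -38.0
```

>>> play_rows --linear '[[0,0,0],[0,0,0],[0,0,0],[0,0,0],[0,0,0],[0,0,0],[0,0,0],[0,0,0],[0,0,0],[0,0,0],[0,0,0],[0,0,0]]' --twist '[[0,0,-0.1],[0,0,-0.2],[0,0,-0.3],[0,0,-0.4],[0,0,-0.5],[0,0,-0.6],[0,0,-0.7],[0,0,-0.8],[0,0,-0.9],[0,0,-1.0],[0,0,-1.1],[0,0,-1.2]]' --claw '[30,30,30,30,30,30,30,30,30,30,30,30]'

```text
t: 48.17
eef_pos: [0.6801, -0.1369, 0.0777]
eef_rot: [0.0, 0.964, 0.267, 0.001]
wrist_force: [1.9, 1.7, 2.8]
opening: 0.0469
```

>>> play_rows --linear '[[0,0,0],[0,0,0],[0,0,0],[0,0,0],[0,0,0],[0,0,0]]' --twist '[[0,0,-0.1],[0,0,-0.2],[0,0,-0.3],[0,0,-0.37],[0,0,-0.37],[0,0,-0.37]]' --claw '[30,30,30,30,30,30]'

```text
t: 48.67
eef_pos: [0.6804, -0.1367, 0.0777]
eef_rot: [0.0, 0.9, 0.437, 0.001]
wrist_force: [3.9, 2.0, 3.3]
opening: 0.047
```

Run:
```python
from plates import *
im=get_image("wrist");save(im,"w40.png")
s=arm.get_state(); M=Rq(s["eef_rot"]); print(s["eef_pos"],s["wrist_force"],s["ft_torque"],s["opening"],s["q"],np.degrees(np.arctan2(M[1,0],M[0,0])))
```

```text
[ 0.68034784 -0.13667805  0.07765166] [5.37587723 1.64325804 4.93530079] [ 0.23350442 -0.70347015  0.03142133] 0.046720823512831314 [ 0.58638708  0.70632814 -0.67631126  1.4051192   0.45335866  1.18541661
  0.76181164] 51.77893024749175
```

View pics/w40.png

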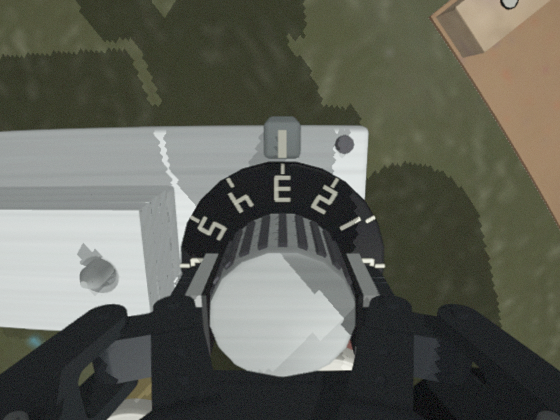

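3 sits at the index mark. I release and lift, then run the final checks.

>>> play_rows --linear '[[0,0,0],[0,0,0],[0,0,0],[0,0,0],[0,0,-2],[0,0,-5],[0,0,-8],[0,0,-11],[0,0,-11],[0,0,-11]]' --twist '[[0,0,0],[0,0,0],[0,0,0],[0,0,0],[0,0,0],[0,0,0],[0,0,0],[0,0,0],[0,0,0],[0,0,0]]' --claw '[70,80,80,80,80,80,80,80,80,80]'

```text
t: 49.55
eef_pos: [0.6802, -0.1373, 0.1888]
eef_rot: [0.001, 0.899, 0.437, 0.001]
wrist_force: [0.3, 0.6, -0.8]
opening: 0.0684
```

Run:
```python
from plates import *
im=get_image("wrist");save(im,"w41.png")
s=arm.get_state(); print(s["t"],s["eef_pos"],s["wrist_force"])
im=get_image("scene");save(im,"s41f.png"); a=cv2.cvtColor(im["pixels"],cv2.COLOR_RGB2BGR)[140:240,270:420]; cv2.imwrite("pics/s41.png",cv2.resize(a,None,fx=5,fy=5,interpolation=cv2.INTER_CUBIC))
go(.59,-.25,.25,52)
```

```text
49.6 [ 0.67937741 -0.13736475  0.18701431] [-0.16783987 -0.8601743  -0.99966146]
lin [-14.35  -0.05  -6.39] twist [-0.001  0.001 -0.002] rows lin>=3.8 rot>=0.0 head0 51.9
```

View pics/w41.png

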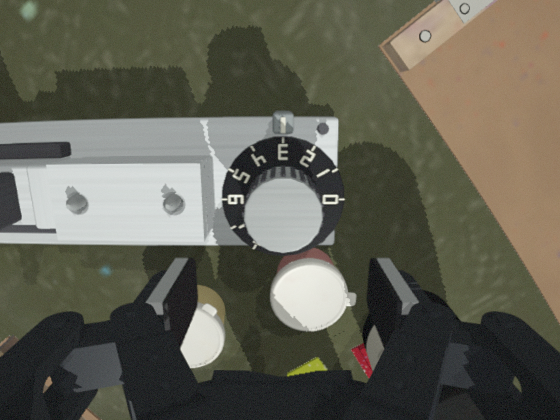

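View pics/s41.png

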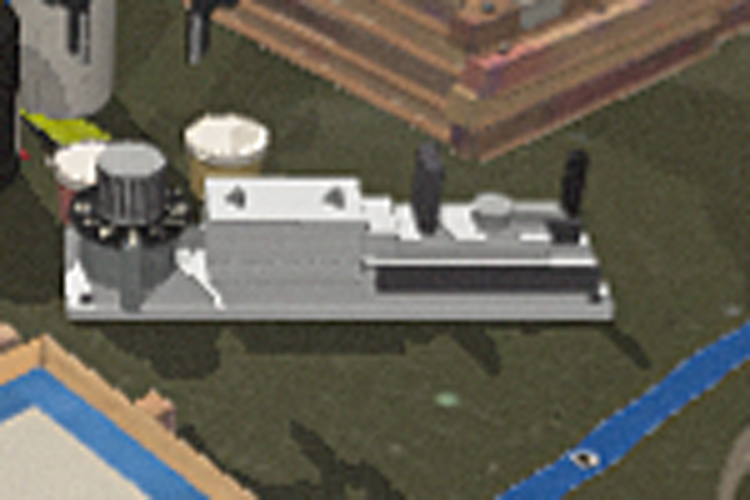

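Run:
```python
from plates import *
go(.631,-.311,.20,52)
```

```text
lin [-16.62   6.94  -1.39] twist [-0.001  0.001 -0.002] rows lin>=4.3 rot>=0.0 head0 51.9
```

>>> play_rows --linear '[[-3,1.2,-1.4],[-6,2.5,-1.4],[-9,3.8,-1.4],[-12,5,-1.4],[-15,6.3,-1.4],[-16.6,7,-1.4],[-16.6,7,-1.4],[-16.6,7,-1.4],[-16.6,7,-1.4]]' --twist '[[0,0,0],[0,0,0],[0,0,0],[0,0,0],[0,0,0],[0,0,0],[0,0,0],[0,0,0],[0,0,0]]' --claw '[80,80,80,80,80,80,80,80,80]'

```text
t: 50.4
eef_pos: [0.6321, -0.3096, 0.1997]
eef_rot: [-0.001, 0.899, 0.438, -0.0]
wrist_force: [0.7, 0.8, -0.1]
opening: 0.0681
```

Run:
```python
from plates import *
im=get_image("wrist");save(im,"w42.png")
a=cv2.cvtColor(im["pixels"],cv2.COLOR_RGB2BGR)[120:270,190:390]; cv2.imwrite("pics/w42z.png",cv2.resize(a,None,fx=3.8,fy=3.8,interpolation=cv2.INTER_CUBIC))
print(im["eye"])
```

```text
[ 0.579775   -0.26860707  0.32810607]
```

View pics/w42.png

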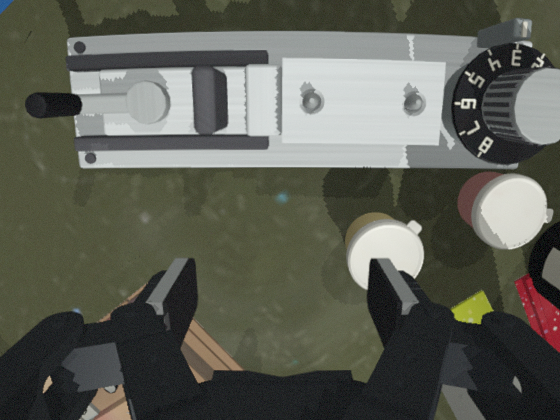

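View pics/w42z.png

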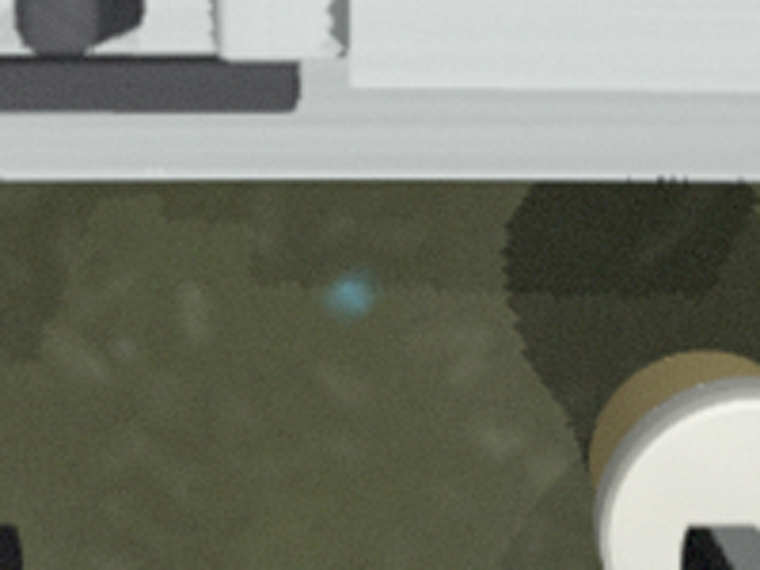

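Run:
```python
import cv2
a=cv2.imread("pics/w42.png")[45:165,200:330]; cv2.imwrite("pics/w42y.png",cv2.resize(a,None,fx=5,fy=5,interpolation=cv2.INTER_CUBIC))
```

```text
(no output)
```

View pics/w42y.png

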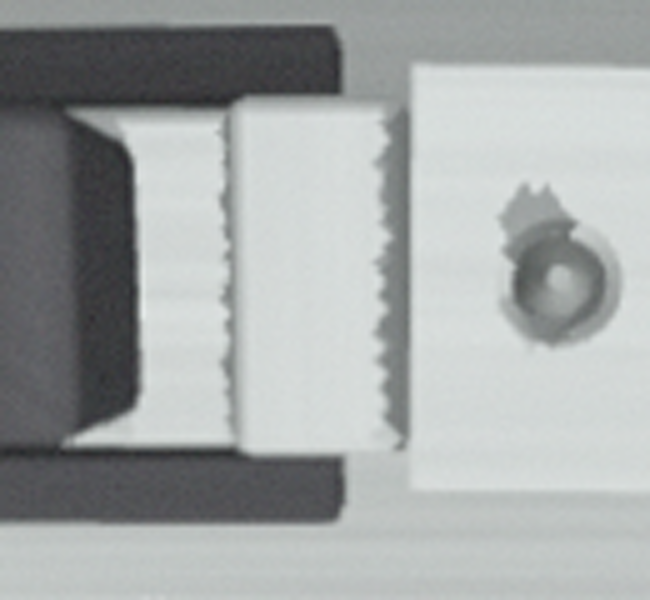

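Run:
```python
from plates import *
im=get_image("wrist")
u=np.array([.6157,.788]); S=np.array([.6108,-.2256])
f=lambda px,z:(at_z(im,px,z)[:2]-S)@u*1000
print("fence front",f((281.4,100),.054),"plate edge top",f((282.3,100),.068),"plate far edge",f((445,100),.068),"pins",f((200+557/5,45+283/5),.079))
```

```text
fence front -52.7509570867213 plate edge top -52.13123258821739 plate far edge 59.56826484071873 pins -33.36272668232578
```

Run:
```python
from bench import arm
s=arm.get_state(); print(s["t"],s["wrist_force"]); print(arm.finish_job())
```

```text
50.5 [-0.030425   -0.37081451 -0.11253315]
the job is handed in; nothing more can be done
None
```

The jig is set up as asked and the job is handed in, at about 50 s of the 192 s allowed. I freed the cam lever and drew the fence back about 47 mm. I then lowered all three plates over the register pins, slid the fence up to them, locked the lever against its stop, and turned the sleeve from 6 to 3.

Last checks:
- **Plates:** the pictures show the three plates stacked flush on both pins.
- **Fence:** it sits at about 0.019 m. The pushing force rose to about 11 N, from 5 to 6 N while it slid freely, so it met the plates. The last overhead picture puts its edge about 0.6 mm from the top plate's edge. That is within what I can measure, so I cannot tell real contact from a very small gap.
- **Lever:** it lies along the slide, fully over, and took about 24 N at the stop.
- **Sleeve:** the 3 is at the index mark.
- **Surroundings:** the two pots beside the jig looked unmoved in the last pictures; I did not re-check the third. The arm was clear of everything.

The position estimates for the seat and the sleeve axis differed by 1–3 mm between views. I settled them by fitting the jig's known shape and by contact force.

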